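# Pull the thick carton from mid-stack and pack it into the picking bin

### The arm

A 6-joint arm with a two-finger parallel gripper is mounted at the origin on the work surface. World frame = base frame: x ahead of the robot, y to its left, z up, the work surface at z = 0. Lengths are in m, angles in rad, forces in N, time in s.
With the tool pointing down it reaches from about 0.35 to 0.775 m from the base axis. Payload 5.5 kg.
Tool frame: the origin (TCP) lies between the finger pads; the fingertips stand env.nose_length ahead of it and the grasp point (between the pads) lies 8 mm behind it (env.nose_length is the distance from the TCP to the fingertips, in m); z points along the fingers, y is the direction in which the jaws open and shut (so a half turn about z gives the same grasp; the last joint's range is limited). The gripper opens to 85 mm and grips with 20 to 120 N. Pads are 22 mm wide; open, the fingers measure 114 mm over their backs; the gripper's body (76 mm by 85 mm) begins 54 mm behind the grasp point. The pads swing forward as they close: fully open they stand 13 mm farther back than shut.
Start: joints at [-1.461, 0.313, 0.046, 1.304, 0, 1.431], TCP at [0.142, -0.557, 0.242] pointing down, gripper open.
Joint ranges: [-2.76, 2.76], [-0.86, 1.69], [-1.03, 1.26], [-2.2, 2.34], [-1.47, 1.5], [-3.14, 3.14]. Speed limits (rad/s): [2.57, 2.57, 3.14, 3.14, 3.14, 3.14].

### API

Orientations are given as a unit quaternion [w, x, y, z].
In Python, from workcell import env gives the robot as it stands. The module is installed in compiled form; this text tells all that it offers.
- The arm moves only by the shell command python3 -m creep 'ROWS' [FORCE]. ROWS is a JSON object of lists of equal length, an entry for each row: "hand": the finger opening in mm, from 0 to 85.4; "delta_pos": the shift along the tool's x, y, z scaled (see below), a list of three; "turn": the turn about the tool's z scaled (see below). In form: {"hand": [hand, ...], "delta_pos": [[dx, dy, dz], ...], "turn": [turn, ...]}. A call has exactly 5 rows; each row shifts and turns the commanded pose from where the row before left it, along the tool's axes as they then stand; what a row does not reach is not made up. The controller multiplies each number of a shift by 0.8 m and each number of a turn by 5 degrees. A row lasts 1/12 s, in which the tool goes at most 41.7 mm and 7.16 degrees, less where a joint would pass 70% of its speed; a pose out of reach is approached as far as the arm can. A call with a number of a shift or a turn outside -1 to 1 is refused whole. A call with a gripper value outside its range is refused whole. The fingers move at their own pace and stop on an object; FORCE is the grip in N (left out, the last holds). Time passes only in rows, so rows that do not move let the fingers close, or fill a call up. It gives the time, the measured TCP pose, the force and the opening at its end, in the units of the state.
- env.get_state(): the state, without advancing time (a new reading comes with each control period).
- env.read_camera(name): name is "side" or "top" or "wrist"; returns a dict with "pixels" (400x640x3 uint8, red, green, blue), "depth" (400x640 float32, m along the optical axis (not along the pixel's ray), 0 where there is no reading), "fx", "fy", "cx", "cy" (pixels), "origin" and "orientation" of the camera in the world. Camera axes: x right, y down, z forward; pixel columns grow to the right and rows downward; lengths in m; the calibration is good to about 2 mm. The wrist camera is an equidistant fisheye: a pixel r from the principal point sees the ray r / f radians off the axis. A picture is of the moment at which its call begins.
- env.hand_in(): hands the job in, once; it reports no verdict.
Trained networks look in the newest picture that a camera, given by its name, has taken for a name from the list of things; names that differ only in an ending like _2 or _b are one class to them, and where a whole thing is asked for, a point or a joint stands for the part that bears it (a point fixed in the world has none). Each returns a list of dicts, best first, with "score" (0 to 1); they miss things now and then, are a little off and sometimes report something else, mostly with a low value. They report only what shows in the picture. A call takes as long as a camera call.
- env.find_in(camera, target): "location" ([row, column] in pixels, amid what is visible of it).
- env.pinpoint(camera, target): "location" ([row, column] in pixels: a listed point, or the origin of a listed thing).
The state is a dict: "clock": time; "joint_pos": joint angles; "qvel": joint speeds; "tau": joint torques, N m; "tcp_pos": TCP position; "orientation": TCP orientation; "wrist_force": force on the tool from outside, world axes, zero at the start; "ft_torque": the same for the moment, N m; "finger_gap": finger opening in m.
Only numpy, scipy, OpenCV 4.12 (cv2) and the standard library are available. Lean on these libraries where they do the work, as an engineer would, in place of code of your own. Each camera call takes 0.05 s, during which the arm holds its last target.

### The job

Pull the thick carton out of the middle of the stack: lift the two cartons above it off and put them aside, then pack the thick carton lengthwise into the empty lane of the grey picking bin, one end tucked under the strip and the other pressed down past the sprung flap until it lies flat on the bottom. Then restack: the long carton centred and squared up flat on the bottom carton, the small one centred on top of it the same way, both kept upright throughout, the bottom carton left where it is and nothing else disturbed.

Things in the scene. Friction and masses are not known exactly. Their poses are not given: they have to be found in the camera images.
- bin: grey plastic picking bin, 140 (x) x 166 (y) mm, fixed. Origin: centre of its underside, on the table; x points from its near end (with the strip) to its far end, z up. Floor 6 mm thick. Side walls (inner faces y = +-79 mm) and near wall (inner face x = -64 mm) 66 mm tall, far wall (inner face x = +66 mm) only 24 mm
- lane (a point): middle of the bin's empty lane, on its floor: bin x = -9, y = 0, z = 6 mm; axes as the bin. The lane is 66 mm wide and runs along x; flat goods 20 mm tall above the bin floor fill both sides of it. The carton cannot go straight down: tilt it about 20 degrees, low end under the strip and against the near wall, then bring the far end down past the flap
- strip (a point): edge of the fixed strip across the bin's near end, middle of its underside: bin x = -39.5, y = 0, z = 60 mm. The strip reaches from here to the near wall and is 6 mm thick
- flap (a point): sprung flap at the lane's far end, 56 mm wide, at rest: upright face at bin x = +42 mm up to this point (z = 12 mm), then flaring outward to x = 62, z = 43 mm. It gives to +x by up to 15 mm (2.4 N at rest, 0.3 N more per mm). Lane from near wall to flap is 4 mm shorter than the carton, so it clamps it and can hold its end up: press that end down, about 12 N, until it is on the floor
- thick_carton: thick cardboard carton, 110 (x) x 58 (y) x 40 (z) mm, about 0.2 kg; second from the bottom of the stack. Origin: centre of its underside. Either end may go first
- long_carton: long flat carton, 124 x 60 x 30 mm, about 0.18 kg, on top of the thick one. Origin: centre of its underside; x along its length
- small_carton: small carton, 84 x 46 x 20 mm, about 0.07 kg, lying loose on the long one; it rides along if the long one is lifted level. Origin: centre of its underside; x along its length
- base_carton: bottom carton of the stack, 130 x 72 x 30 mm, about 0.3 kg, loose on the board. Origin: centre of its underside; x along its length
- board: plywood board under the stack, 180 x 120 x 10 mm, fixed. Origin: centre of its underside
- mat: free black rubber mat, 160 x 100 x 4 mm, fixed, a handy place to put cartons down meanwhile. Origin: centre of its underside, x along its length
- can: bystander: can 60 mm across, 100 mm tall. Origin: centre of its underside
- jar: bystander: screw-top jar 60 mm across, 75 mm tall. Origin: centre of its underside
- tea_box: bystander: small box 60 x 50 x 40 mm. Origin: centre of its underside
- bottle: bystander: bottle 60 mm across, 150 mm tall. Origin: centre of its underside
- tumbler: bystander: glass tumbler 68 mm across, 85 mm tall. Origin: centre of its underside
- tape: bystander: empty tape core, a ring 84 mm across, 35 mm tall. Origin: centre of its underside
- flask: bystander: flask bottle 56 mm across, 130 mm tall. Origin: centre of its underside

How it is judged:
By the outcome, as a careful person would: the job done as asked, in the order asked, and still so for the second after the job is handed in, with the robot touching nothing.
It also fails if it takes over 72 s, if anything falls off the work surface, if the arm or the gripper's body presses on something with over 40 N, if the wrist force passes 120 N, or if a joint passes its speed limit or range.

## Working session

There is one attempt and no reset: what is moved stays moved. The work goes in short steps, Python scripts to look and compute and a shell command to move; the robot and the scene stay as the last step left them, time stands still between calls to the robot, and variables do not carry over. Pictures are saved under pics/ and viewed, and the job is handed in when it is done.

```bash
mkdir -p pics; ls; python3 - <<'E'
from workcell import env
import cv2
s=env.get_state();print(s, env.nose_length)
for c in ["top","side","wrist"]:
    r=env.read_camera(c);cv2.imwrite(f"pics/{c}0.png",r["pixels"][:,:,::-1])
    print(c,r["fx"],r["fy"],r["cx"],r["cy"],r["origin"],r["orientation"])
    for n in ["bin","lane","strip","flap","thick_carton","long_carton","small_carton","base_carton","board","mat"]:
        d=env.pinpoint(c,n); print(n,[(x["location"],round(x["score"],2)) for x in d[:2]])
E
```

```text
pics
{'clock': 0.0, 'joint_pos': array([-1.46059127e+00,  3.14032214e-01,  4.49506304e-02,  1.30358698e+00,
       -1.27531436e-05,  1.43121305e+00]), 'qvel': array([0.00031967, 0.00063873, 0.00101877, 0.00232379, 0.00027451,
       0.00050929]), 'tau': array([-2.41104724e-03, -4.80622780e+01,  2.98534906e+01,  1.94676616e-02,
       -4.97706640e-05, -2.61539931e-06]), 'tcp_pos': array([ 0.14208025, -0.55665434,  0.24137916]), 'orientation': array([-9.36112046e-04,  9.92210421e-01,  1.24569675e-01,  7.37438504e-06]), 'wrist_force': array([-0.7923261 ,  0.46824444,  0.5279842 ]), 'ft_torque': array([ 0.02111105, -0.0341271 , -0.01116046]), 'finger_gap': 0.0854013252261399} 0.011
top 498.12728742127354 498.12728742127354 314.80383210952124 202.943740661279 [0.39152638 0.00776078 1.54227449] [-0.04988222  0.70955633 -0.70051101  0.05767066]
bin [([222.3, 221.8], 0.64), ([154.4, 357.0], 0.19)]
lane [([225.3, 220.9], 0.76)]
strip [([231.2, 215.2], 0.93), ([212.1, 397.4], 0.57)]
flap [([209.7, 222.3], 0.97)]
thick_carton [([217.5, 399.9], 0.51), ([251.6, 308.0], 0.22)]
long_carton [([212.1
[... 389 characters left out ...]
383145 -0.46142996]
bin [([306.5, 267.8], 0.65)]
lane [([304.3, 273.6], 0.81)]
strip [([294.5, 279.1], 0.85)]
flap [([296.9, 252.3], 0.77), ([293.8, 281.8], 0.26)]
thick_carton [([185.0, 354.3], 0.91), ([297.0, 282.8], 0.64)]
long_carton [([173.0, 352.9], 0.96)]
small_carton [([174.1, 353.4], 0.64), ([162.6, 357.6], 0.56)]
base_carton [([194.4, 355.6], 0.56)]
board [([191.3, 350.0], 0.71)]
mat [([254.8, 346.4], 0.7)]
wrist 309.70691628693146 309.70691628693146 324.65481474288197 196.89255608490546 [ 0.21059112 -0.5393363   0.37340038] [ 0.11152606  0.78191849 -0.60721311 -0.08635775]
bin []
lane []
strip []
flap []
thick_carton []
long_carton []
small_carton []
base_carton []
board []
mat []
```

View pics/top0.png

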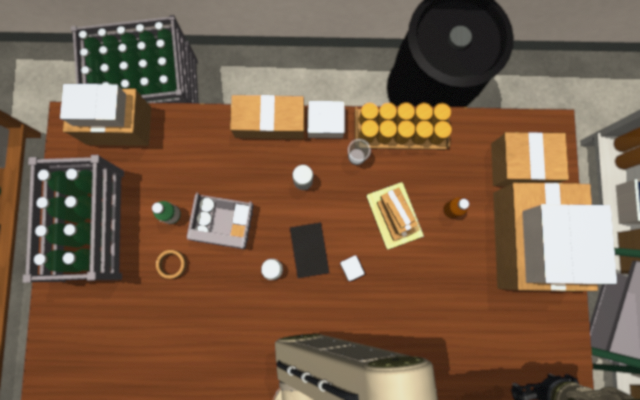

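View pics/side0.png

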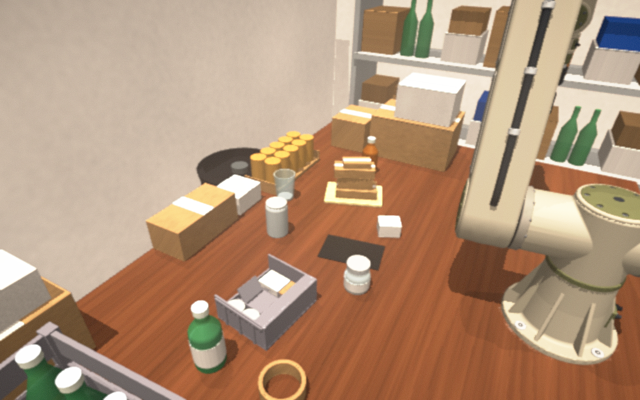

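View pics/wrist0.png

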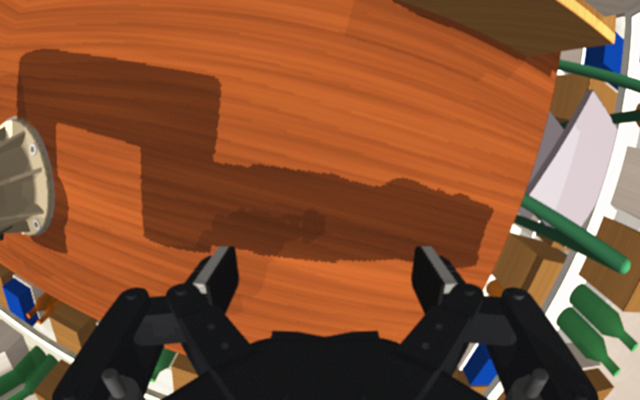

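```bash
cat > h.py <<'E'
from workcell import env
import cv2, numpy as np
from scipy.spatial.transform import Rotation as R
def Rq(q): return R.from_quat([q[1],q[2],q[3],q[0]]).as_matrix()
def cloud(r,name):
    h,w=r["depth"].shape; v,u=np.mgrid[0:h,0:w].astype(float)
    x=(u-r["cx"])/r["fx"]; y=(v-r["cy"])/r["fy"]; d=r["depth"].astype(float)
    if name=="wrist":
        th=np.hypot(x,y); k=np.where(th>1e-9,np.tan(np.minimum(th,1.5))/np.maximum(th,1e-9),1); x=x*k;y=y*k
    P=np.stack([x*d,y*d,d],-1)@Rq(r["orientation"]).T+np.array(r["origin"])
    P[d<=0]=np.nan
    return P
def proj(r,name,p):
    c=(np.asarray(p,float)-r["origin"])@Rq(r["orientation"])
    x,y,z=c.T
    if name=="wrist":
        rr=np.hypot(x,y); th=np.arctan2(rr,z); k=th/np.maximum(rr,1e-9); return np.stack([r["cx"]+r["fx"]*x*k,r["cy"]+r["fy"]*y*k],-1)
    return np.stack([r["cx"]+r["fx"]*x/z,r["cy"]+r["fy"]*y/z],-1)
def rect(pts):
    (c,s,a)=cv2.minAreaRect((pts[:,:2]*1000).astype(np.float32))
    if s[0]<s[1]: s=(s[1],s[0]); a+=90
    return np.round(c,1),np.round(s,1),round((a+90)%180-90,1)
def st():
    s=env.get_state(); Q=Rq(s["orientation"]); 
    print("t %.2f tcp %s xaxis %.1f deg tiltz %s gap %.1f F %s"%(s["clock"],np.round(s["tcp_pos"]*1000,1),np.degrees(np.arctan2(Q[1,0],Q[0,0])),np.round(Q[:,2],3),s["finger_gap"]*1000,np.round(s["wrist_force"],1))); return s
def plan(target,yaw=None):
    "target mm xyz; prints units in tool axes, yaw deg of tool x axis"
    s=st();Q=Rq(s["orientation"]);d=(np.array(target)/1000-s["tcp_pos"])@Q
    print("shift units total",np.round(d/0.8,4)," rows>=",np.ceil(np.linalg.norm(d)/.0417))
    if yaw is not None:
        a=np.degrees(np.arctan2(Q[1,0],Q[0,0])); t=(yaw-a+90)%180-90; print("yaw world change",round(t,1),"-> turn units",round(-t/5,3))
E
python3 - <<'E'
from h import *
r=env.read_camera("top");P=cloud(r,"top")
np.save("top0.npy",P)
im=r["pixels"][:,:,::-1]
a=cv2.resize(im[175:265,180:260],None,fx=5,fy=5,interpolation=cv2.INTER_CUBIC)
b=cv2.resize(im[175:265,355:435],None,fx=5,fy=5,interpolation=cv2.INTER_CUBIC)
cv2.imwrite("pics/topz.png",np.hstack([a,b]))
H=P[...,2]
print("bystanders/table z",np.nanmedian(H[280:300,100:200]))
def comp(lo,hi,box,nm):
    m=np.zeros(H.shape,bool);y0,y1,x0,x1=box;s=H[y0:y1,x0:x1];m[y0:y1,x0:x1]=(s>lo)&(s<hi)
    n,l,stt,c=cv2.connectedComponentsWithStats(m.astype(np.uint8))
    if n<2: print(nm,"none");return
    k=1+stt[1:,4].argmax();p=P[l==k];print(nm,len(p),rect(p),"z",round(np.median(p[:,2])*1000,1))
S=(170,260,355,435)
for lo,hi,n in [(.005,.02,"board"),(.03,.06,"base"),(.06,.095,"thick"),(.095,.12,"long"),(.12,.15,"small"),(.005,.2,"all")]: comp(lo,hi,S,n)
comp(.002,.008,(210,290,280,335),"mat")
comp(.004,.1,(180,260,180,260),"bin")
for n in ["can","jar","tea_box","bottle","tumbler","tape","flask"]:
    d=env.find_in("top",n); 
    for x in d[:1]:
        i,j=map(int,x["location"]); print(n,x["score"],np.round(P[i,j],3))
E
```

```text
bystanders/table z -2.7711874881375387e-05
board 867 (array([ 593.8, -257.2]), array([189.8, 129.6]), 20.7) z 10.0
base 295 (array([ 586.6, -253.9]), array([129.1,  72. ]), 23.5) z 39.9
thick 50 (array([ 571.9, -230.5]), array([96.1,  4.5]), 24.4) z 80.7
long 423 (array([ 596.8, -250.5]), array([125. ,  61.5]), 25.4) z 109.3
small 478 (array([ 591., -252.]), array([83.8, 47.4]), 29.0) z 129.8
all 2148 (array([ 593.8, -257.2]), array([189.8, 129.6]), 20.7) z 41.4
mat 1081 (array([478.9,  -0.8]), array([183.4, 137.7]), 6.8) z 4.5
bin 2582 (array([567.4, 286.4]), array([193. , 153.7]), 81.8) z 27.2
can 0.74 [0.693 0.029 0.101]
jar 0.69 [0.429 0.119 0.072]
tea_box 0.69 [ 0.427 -0.118  0.04 ]
bottle 0.66 [0.588 0.421 0.108]
tumbler 0.73 [ 0.8   -0.134  0.004]
tape 0.71 [0.428 0.461 0.04 ]
flask 0.96 [ 0.611 -0.418  0.092]
```

View pics/topz.png

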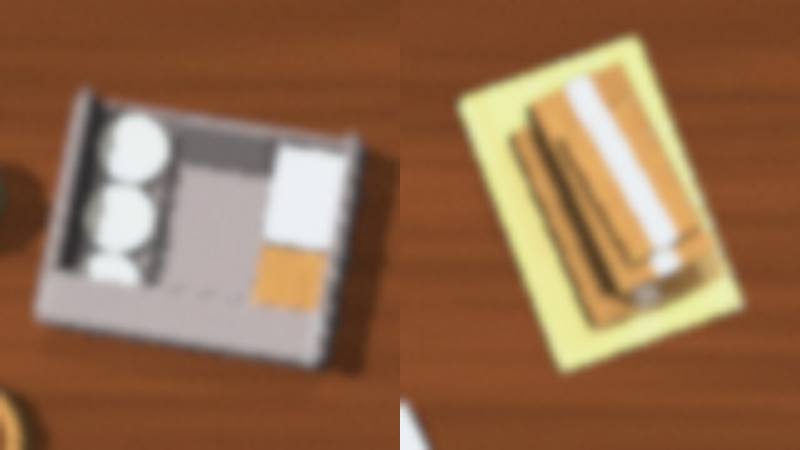

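```bash
python3 - <<'E'
from h import *
plan([530,-280,300],25)
E
```

```text
t 2.05 tcp [ 142.2 -557.2  242.3] xaxis 14.3 deg tiltz [ 0. -0. -1.] gap 85.3 F [0.  0.1 0.3]
shift units total [ 0.5554 -0.2159 -0.0721]  rows>= 12.0
yaw world change 10.7 -> turn units -2.137
```

```bash
python3 -m creep '{"hand":[85,85,85,85,85],"delta_pos":[[0.046,-0.018,-0.006],[0.046,-0.018,-0.006],[0.046,-0.018,-0.006],[0.046,-0.018,-0.006],[0.046,-0.018,-0.006]],"turn":[0,0,0,0,0]}'
python3 -m creep '{"hand":[85,85,85,85,85],"delta_pos":[[0.046,-0.018,-0.006],[0.046,-0.018,-0.006],[0.046,-0.018,-0.006],[0.046,-0.018,-0.006],[0.046,-0.018,-0.006]],"turn":[0,0,0,0,0]}'
python3 -m creep '{"hand":[85,85,85,85,85],"delta_pos":[[0.046,-0.018,-0.006],[0.046,-0.018,-0.006],[0,0,0],[0,0,0],[0,0,0]],"turn":[0,0,-1,-1,-0.14]}'
cat > look.py <<'E'
from h import *
import sys
r=env.read_camera("wrist");P=cloud(r,"wrist");np.savez("w.npz",P=P,pix=r["pixels"])
cv2.imwrite("pics/%s.png"%sys.argv[1],r["pixels"][:,:,::-1]); st()
np.save("wcal.npy",{k:r[k] for k in r if k not in("pixels","depth")},allow_pickle=True)
E
python3 look.py w1
```

```text
clock: 2.47
tcp_pos: [0.3037, -0.4408, 0.2666]
orientation: [0.0, 0.992, 0.124, 0.0]
wrist_force: [-1.0, -1.1, 0.0]
finger_gap: 0.0847
clock: 2.88
tcp_pos: [0.4645, -0.3252, 0.2908]
orientation: [0.0, 0.992, 0.125, 0.0]
wrist_force: [0.7, -1.0, 0.5]
finger_gap: 0.085
clock: 3.3
tcp_pos: [0.5281, -0.2797, 0.2997]
orientation: [-0.0, 0.976, 0.219, -0.0]
wrist_force: [-0.4, 0.4, -0.2]
finger_gap: 0.0852
t 3.35 tcp [ 527.6 -280.1  299.7] xaxis 25.1 deg tiltz [-0.  0. -1.] gap 84.8 F [ 0.2  0.2 -0.7]
```

View pics/w1.png

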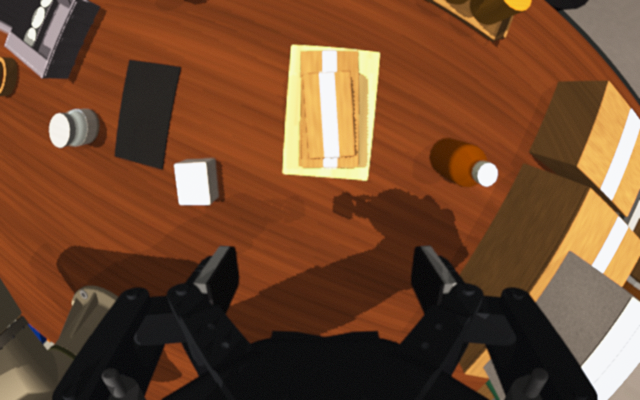

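```bash
cat > meas.py <<'E'
from h import *
def comp(P,lo,hi,cxy,rad,nm,mask=None):
    H=P[...,2]; m=(H>lo)&(H<hi)&(np.hypot(P[...,0]-cxy[0],P[...,1]-cxy[1])<rad)
    if mask is not None: m&=mask
    n,l,stt,c=cv2.connectedComponentsWithStats(m.astype(np.uint8))
    if n<2: print(nm,"none");return None
    k=1+stt[1:,4].argmax();p=P[l==k]
    print(nm,len(p),*rect(p),"z %.1f"%(np.median(p[:,2])*1000)); return p
E
python3 - <<'E'
from meas import *
d=np.load("w.npz");P=d["P"]
c=(.592,-.252)
for lo,hi,n in [(.007,.014,"board"),(.036,.044,"base"),(.076,.084,"thick"),(.106,.114,"long"),(.126,.136,"small")]: comp(P,lo,hi,c,.13,n)
blk=(d["pix"].max(-1)<60)
comp(P,-.002,.008,(.478,0),.13,"mat",blk)
comp(P,.036,.044,(.43,-.118),.05,"tea")
E
```

```text
board 4357 [ 591.5 -257.3] [180.8 121.1] 20.6 z 9.4
base 119 [ 544.6 -236.4] [70.7  4.2] 24.5 z 39.2
thick none
long 2768 [ 594.5 -253.6] [124.9  60.8] 25.3 z 109.5
small 4030 [ 589.4 -255. ] [85.1 46.3] 28.8 z 129.6
mat 5010 [481.4   6.2] [157.3  99. ] 10.2 z 3.4
tea 1324 [ 427.9 -122.4] [58.8 51.1] 26.2 z 39.3
```

```bash
python3 - <<'E'
from h import *
plan([595,-252.7,90],25.3)
E
```

```text
t 3.35 tcp [ 527.6 -280.1  299.7] xaxis 25.1 deg tiltz [-0.  0. -1.] gap 84.8 F [ 0.2  0.2 -0.7]
shift units total [0.0909 0.0046 0.2621]  rows>= 6.0
yaw world change 0.2 -> turn units -0.048
```

```bash
python3 -m creep '{"hand":[85,85,85,85,85],"delta_pos":[[0.045,0.0023,0],[0.0459,0.0023,0],[0,0,0.05],[0,0,0.05],[0,0,0.05]],"turn":[-0.05,0,0,0,0]}' 30
python3 -m creep '{"hand":[85,85,85,85,85],"delta_pos":[[0,0,0.05],[0,0,0.0321],[0,0,0.015],[0,0,0.015],[0,0,0]],"turn":[0,0,0,0,0]}'
python3 -m creep '{"hand":[50,50,50,50,50],"delta_pos":[[0,0,0],[0,0,0],[0,0,0],[0,0,0],[0,0,0]],"turn":[0,0,0,0,0]}' 40
python3 - <<'E'
from h import *
st()
r=env.read_camera("side");cv2.imwrite("pics/s1.png",cv2.resize(r["pixels"][100:240,260:480,::-1],None,fx=3,fy=3))
E
```

```text
clock: 3.77
tcp_pos: [0.5958, -0.2537, 0.1794]
orientation: [0.001, 0.976, 0.217, 0.001]
wrist_force: [-0.1, 0.1, -1.1]
finger_gap: 0.0848
clock: 4.18
tcp_pos: [0.5924, -0.2527, 0.0869]
orientation: [-0.002, 0.976, 0.217, -0.002]
wrist_force: [-0.7, 0.6, -0.9]
finger_gap: 0.0847
clock: 4.6
tcp_pos: [0.5954, -0.2536, 0.0917]
orientation: [0.001, 0.976, 0.218, 0.001]
wrist_force: [-0.5, 0.2, 3.8]
finger_gap: 0.0595
t 4.60 tcp [ 595.4 -253.6   91.7] xaxis 25.2 deg tiltz [ 0.002 -0.002 -1.   ] gap 59.5 F [-0.5  0.2  3.8]
```

View pics/s1.png

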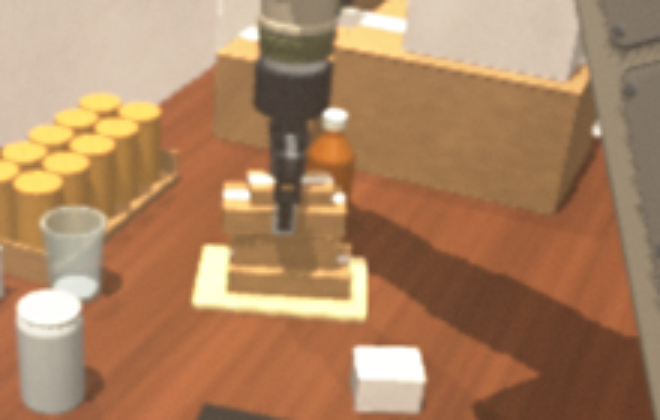

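```bash
python3 -m creep '{"hand":[50,50,50,50,50],"delta_pos":[[0,0,-0.008],[0,0,-0.015],[0,0,-0.025],[0,0,-0.025],[0,0,-0.01]],"turn":[0,0,0,0,0]}'
python3 look.py w2; python3 - <<'E'
from h import *
plan([481,6,160],10.2)
E
```

```text
clock: 5.07
tcp_pos: [0.5955, -0.2533, 0.1592]
orientation: [0.001, 0.976, 0.219, 0.001]
wrist_force: [0.6, 0.1, -2.3]
finger_gap: 0.0593
t 5.12 tcp [ 596.1 -253.6  160.1] xaxis 25.3 deg tiltz [ 0.004 -0.002 -1.   ] gap 59.5 F [ 1.2 -0.6 -1.6]
t 5.12 tcp [ 596.1 -253.6  160.1] xaxis 25.3 deg tiltz [ 0.004 -0.002 -1.   ] gap 59.5 F [ 1.2 -0.6 -1.6]
shift units total [ 0.0085 -0.3549 -0.0012]  rows>= 7.0
yaw world change -15.1 -> turn units 3.014
```

View pics/w2.png

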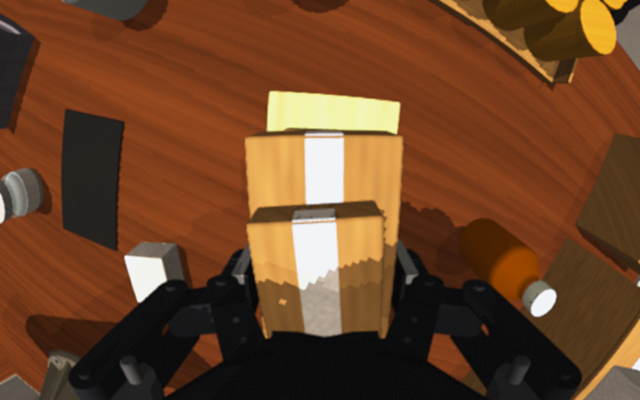

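```bash
python3 -m creep '{"hand":[50,50,50,50,50],"delta_pos":[[0.0017,-0.01,0],[0.0017,-0.02,0],[0.0017,-0.03,0],[0.0017,-0.035,0],[0.0017,-0.035,0]],"turn":[0,0,0,0,0]}'
python3 -m creep '{"hand":[50,50,50,50,50],"delta_pos":[[0,-0.035,0],[0,-0.035,0],[0,-0.035,0],[0,-0.035,0],[0,-0.03,0]],"turn":[0,0,0,0,0]}'
python3 -m creep '{"hand":[50,50,50,50,50],"delta_pos":[[0,-0.025,0],[0,-0.017,0],[0,-0.01,0],[0,-0.003,0.005],[0,0,0.01]],"turn":[0,0,0,0.3,0.6]}'
python3 -m creep '{"hand":[50,50,50,50,50],"delta_pos":[[0,0,0.02],[0,0,0.03],[0,0,0.03],[0,0,0.03],[0,0,0.03]],"turn":[0.6,0.6,0.6,0.3,0]}'
python3 - <<'E'
from h import *
plan([481,6,16],10.2)
E
```

```text
clock: 5.53
tcp_pos: [0.5546, -0.1544, 0.1544]
orientation: [-0.001, 0.976, 0.218, -0.001]
wrist_force: [0.8, 0.9, -1.8]
finger_gap: 0.0591
clock: 5.95
tcp_pos: [0.4957, -0.0308, 0.1548]
orientation: [-0.001, 0.976, 0.219, -0.002]
wrist_force: [0.1, 0.9, -2.5]
finger_gap: 0.0592
clock: 6.37
tcp_pos: [0.4798, 0.0072, 0.1447]
orientation: [0.0, 0.984, 0.18, 0.001]
wrist_force: [0.4, 0.5, -2.2]
finger_gap: 0.0593
clock: 6.78
tcp_pos: [0.4797, 0.0063, 0.0312]
orientation: [0.0, 0.996, 0.089, 0.0]
wrist_force: [0.2, 0.5, -2.2]
finger_gap: 0.0595
t 6.78 tcp [479.7   6.3  31.2] xaxis 10.2 deg tiltz [ 0. -0. -1.] gap 59.5 F [ 0.2  0.5 -2.2]
shift units total [0.0015 0.0007 0.019 ]  rows>= 1.0
yaw world change 0.0 -> turn units -0.009
```

```bash
python3 -m creep '{"hand":[50,50,50,50,50],"delta_pos":[[0,0,0.008],[0,0,0.005],[0,0,0.004],[0,0,0.002],[0,0,0]],"turn":[0,0,0,0,0]}'
```

```text
clock: 7.2
tcp_pos: [0.4806, 0.0065, 0.0182]
orientation: [0.0, 0.996, 0.089, 0.001]
wrist_force: [-0.6, 0.7, -3.1]
finger_gap: 0.0593
```

```bash
python3 -m creep '{"hand":[50,50,50,50,50],"delta_pos":[[0,0,0.002],[0,0,0.001],[0,0,0],[0,0,0],[0,0,0]],"turn":[0,0,0,0,0]}'
```

```text
clock: 7.62
tcp_pos: [0.4805, 0.0066, 0.0157]
orientation: [0.0, 0.996, 0.089, 0.001]
wrist_force: [0.6, -0.3, 2.4]
finger_gap: 0.0593
```

```bash
python3 -m creep '{"hand":[85,85,85,85,85],"delta_pos":[[0,0,0],[0,0,0],[0,0,0],[0,0,-0.01],[0,0,-0.04]],"turn":[0,0,0,0,0]}'
python3 -m creep '{"hand":[85,85,85,85,85],"delta_pos":[[0,0,-0.05],[0,0,-0.05],[0,0,-0.05],[0,0,-0.05],[0,0,-0.05]],"turn":[0,0,0,0,0]}'
python3 look.py w3; python3 - <<'E'
from h import *
from meas import *
plan([535,-280,270],25)
d=np.load("w.npz");P=d["P"]
comp(P,.03,.038,(.48,.006),.09,"long on mat");comp(P,.05,.06,(.48,.006),.09,"small on mat")
E
```

```text
clock: 8.03
tcp_pos: [0.4759, 0.0072, 0.0519]
orientation: [-0.001, 0.996, 0.089, -0.004]
wrist_force: [-0.3, 0.3, 0.3]
finger_gap: 0.0848
clock: 8.45
tcp_pos: [0.479, 0.0069, 0.2577]
orientation: [0.0, 0.996, 0.089, 0.0]
wrist_force: [1.8, -0.0, -0.1]
finger_gap: 0.0848
t 8.50 tcp [482.3   6.4 265.8] xaxis 10.3 deg tiltz [ 0.012 -0.002 -1.   ] gap 84.9 F [4.3 0.6 5.5]
t 8.50 tcp [482.3   6.4 265.8] xaxis 10.3 deg tiltz [ 0.012 -0.002 -1.   ] gap 84.9 F [4.3 0.6 5.5]
shift units total [ 0.001   0.364  -0.0037]  rows>= 7.0
yaw world change 14.7 -> turn units -2.945
long on mat 2182 [479.7   6.9] [124.7  60.8] 10.6 z 33.4
small on mat 3032 [474.1   6.6] [85.3 46.3] 13.3 z 53.5
```

View pics/w3.png

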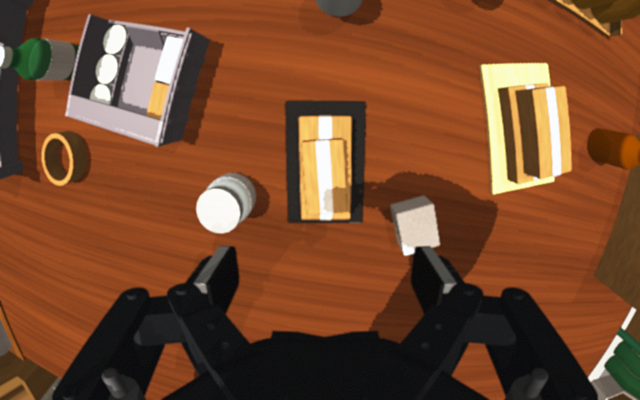

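```bash
python3 -m creep '{"hand":[85,85,85,85,85],"delta_pos":[[0,0.05,0],[0,0.05,0],[0,0.05,0],[0,0.05,0],[0,0.05,0]],"turn":[0,0,0,0,0]}'
python3 -m creep '{"hand":[85,85,85,85,85],"delta_pos":[[0,0.05,0],[0,0.05,0],[0,0.014,0],[0,0,0],[0,0,0]],"turn":[0,0,-1,-1,-0.95]}'
python3 look.py w4; python3 - <<'E'
from h import *
from meas import *
d=np.load("w.npz");P=d["P"]
c=(.592,-.252)
for lo,hi,n in [(.007,.014,"board"),(.036,.044,"base"),(.076,.084,"thick")]: comp(P,lo,hi,c,.13,n)
E
```

```text
clock: 8.92
tcp_pos: [0.5152, -0.1917, 0.2558]
orientation: [0.0, 0.996, 0.09, 0.0]
wrist_force: [0.9, 0.8, 0.8]
finger_gap: 0.0853
clock: 9.33
tcp_pos: [0.5311, -0.2814, 0.2547]
orientation: [-0.0, 0.976, 0.217, -0.0]
wrist_force: [-0.9, 0.4, 0.3]
finger_gap: 0.0849
t 9.38 tcp [ 531.1 -280.7  254.9] xaxis 25.4 deg tiltz [-0.001  0.    -1.   ] gap 85.0 F [ 0.1 -0.5  0.1]
board 6619 [ 591.5 -257.3] [181.3 120.8] 20.7 z 9.4
base 1007 [ 584.8 -256.5] [131.5  71.5] 23.7 z 39.4
thick 6386 [ 590.8 -257.2] [111.8  58.3] 23.1 z 79.6
```

View pics/w4.png

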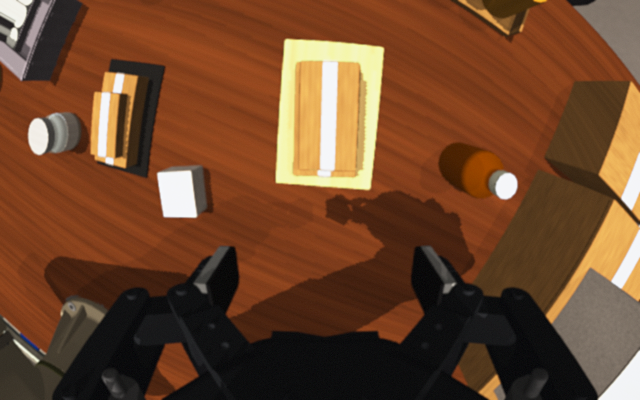

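```bash
python3 - <<'E'
from h import *
plan([595.4,-255.2,58],23.1)
E
```

```text
t 9.38 tcp [ 531.1 -280.7  254.9] xaxis 25.4 deg tiltz [-0.001  0.    -1.   ] gap 85.0 F [ 0.1 -0.5  0.1]
shift units total [0.0863 0.0058 0.2461]  rows>= 6.0
yaw world change -2.3 -> turn units 0.453
```

```bash
python3 -m creep '{"hand":[85,85,85,85,85],"delta_pos":[[0.0432,0.0029,0],[0.0431,0.0029,0],[0,0,0.05],[0,0,0.05],[0,0,0.05]],"turn":[0,0,0.45,0,0]}'
python3 -m creep '{"hand":[85,85,85,85,85],"delta_pos":[[0,0,0.045],[0,0,0.03],[0,0,0.015],[0,0,0.005],[0,0,0]],"turn":[0,0,0,0,0]}'
python3 -c "from h import *;plan([595.4,-255.2,58],23.1)"
python3 -m creep '{"hand":[50,50,50,50,50],"delta_pos":[[0,0,0],[0,0,0],[0,0,0],[0,0,0],[0,0,0]],"turn":[0,0,0,0,0]}' 40
```

```text
clock: 9.8
tcp_pos: [0.5975, -0.2545, 0.135]
orientation: [0.001, 0.98, 0.197, 0.001]
wrist_force: [-0.2, 0.4, -0.5]
finger_gap: 0.085
clock: 10.22
tcp_pos: [0.596, -0.2547, 0.0589]
orientation: [-0.0, 0.98, 0.197, -0.0]
wrist_force: [0.9, 0.5, 0.1]
finger_gap: 0.0848
t 10.22 tcp [ 596.  -254.7   58.9] xaxis 22.7 deg tiltz [-0.001  0.    -1.   ] gap 84.8 F [0.9 0.5 0.1]
shift units total [-0.0009  0.0003  0.0012]  rows>= 1.0
yaw world change 0.4 -> turn units -0.074
clock: 10.63
tcp_pos: [0.5976, -0.2557, 0.0617]
orientation: [0.001, 0.98, 0.197, 0.002]
wrist_force: [-0.1, -0.2, 5.8]
finger_gap: 0.0574
```

```bash
python3 -m creep '{"hand":[50,50,50,50,50],"delta_pos":[[0,0,-0.008],[0,0,-0.025],[0,0,-0.04],[0,0,-0.05],[0,0,-0.05]],"turn":[0,0,0,0,0]}'
python3 -c "from h import *;plan([440,250,240],-8)"
```

```text
clock: 11.05
tcp_pos: [0.595, -0.2543, 0.1983]
orientation: [-0.001, 0.98, 0.197, -0.001]
wrist_force: [1.4, 0.0, -2.3]
finger_gap: 0.0572
t 11.05 tcp [ 595.  -254.3  198.3] xaxis 22.8 deg tiltz [-0.002  0.001 -1.   ] gap 57.2 F [ 1.4  0.  -2.3]
shift units total [ 0.0651 -0.6563 -0.0509]  rows>= 13.0
yaw world change -30.8 -> turn units 6.151
```

```bash
python3 -m creep '{"hand":[50,50,50,50,50],"delta_pos":[[0.0046,-0.03,-0.0036],[0.0046,-0.048,-0.0036],[0.0046,-0.048,-0.0036],[0.0046,-0.048,-0.0036],[0.0046,-0.048,-0.0036]],"turn":[0,0,0,0,0]}'
python3 -m creep '{"hand":[50,50,50,50,50],"delta_pos":[[0.0046,-0.048,-0.0036],[0.0046,-0.048,-0.0036],[0.0046,-0.048,-0.0036],[0.0046,-0.048,-0.0036],[0.0046,-0.048,-0.0036]],"turn":[0,0,0,0,0]}'
python3 -m creep '{"hand":[50,50,50,50,50],"delta_pos":[[0.0046,-0.048,-0.0036],[0.0046,-0.048,-0.0036],[0.0046,-0.048,-0.0036],[0.0046,-0.04,-0.0036],[0,-0.012,0]],"turn":[0,0,0,0,0]}'
python3 -m creep '{"hand":[50,50,50,50,50],"delta_pos":[[0,0,0],[0,0,0],[0,0,0],[0,0,0],[0,0,0]],"turn":[1,1,1,1,1]}'
python3 -m creep '{"hand":[50,50,50,50,50],"delta_pos":[[0,0,0],[0,0,0],[0,0,0],[0,0,0],[0,0,0]],"turn":[1,0.15,0,0,0]}'
python3 look.py w5
```

```text
clock: 11.47
tcp_pos: [0.5432, -0.0826, 0.2123]
orientation: [0.0, 0.98, 0.197, 0.0]
wrist_force: [0.5, -0.3, -1.1]
finger_gap: 0.0574
clock: 11.88
tcp_pos: [0.4858, 0.1017, 0.2269]
orientation: [0.0, 0.98, 0.197, 0.0]
wrist_force: [1.4, 0.3, -1.8]
finger_gap: 0.0576
clock: 12.3
tcp_pos: [0.4384, 0.2542, 0.2388]
orientation: [-0.001, 0.98, 0.199, 0.001]
wrist_force: [-0.1, -0.9, -1.5]
finger_gap: 0.0571
clock: 12.72
tcp_pos: [0.4607, 0.1486, 0.238]
orientation: [-0.04, 0.998, 0.049, -0.009]
wrist_force: [1.0, -0.8, -2.7]
finger_gap: 0.0575
clock: 13.13
tcp_pos: [0.4615, 0.1248, 0.2379]
orientation: [-0.049, 0.999, 0.017, -0.012]
wrist_force: [0.4, 0.2, -2.6]
finger_gap: 0.0574
t 13.18 tcp [461.5 125.  237.8] xaxis 2.1 deg tiltz [-0.026  0.098 -0.995] gap 57.2 F [ 0.1 -0.  -1.7]
```

View pics/w5.png

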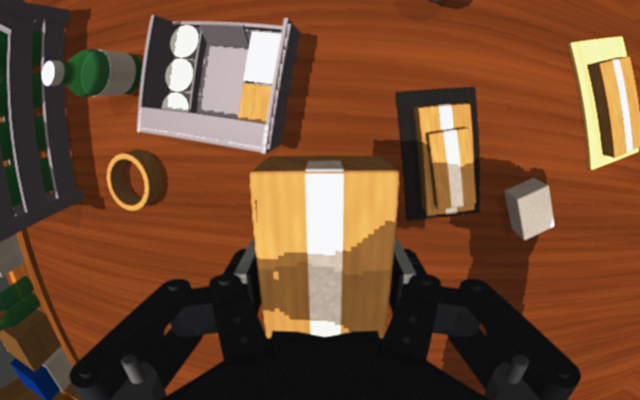

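```bash
python3 -c "
from h import *
s=st();print(np.round(s['joint_pos'],3),np.round(Rq(s['orientation']),3))"
```

```text
t 13.18 tcp [461.5 125.  237.8] xaxis 2.1 deg tiltz [-0.026  0.098 -0.995] gap 57.2 F [ 0.1 -0.  -1.7]
[ 0.035  0.135 -0.197  1.261  0.099  3.141] [[ 0.999  0.034 -0.026]
 [ 0.036 -0.995  0.098]
 [-0.022 -0.099 -0.995]]
```

```bash
python3 -m creep '{"hand":[50,50,50,50,50],"delta_pos":[[0,0,0],[0,0,0],[0,0,0],[0,0,0],[0,0,0]],"turn":[-1,-1,-1,-1,-1]}';python3 -c "
from h import *
s=st();print(np.round(s['joint_pos'],3))"
```

```text
clock: 13.6
tcp_pos: [0.4614, 0.1254, 0.2377]
orientation: [-0.051, 0.97, 0.236, -0.001]
wrist_force: [-0.5, 0.3, -2.3]
finger_gap: 0.0573
t 13.60 tcp [461.4 125.4 237.7] xaxis 27.3 deg tiltz [-0.026  0.098 -0.995] gap 57.3 F [-0.5  0.3 -2.3]
[ 0.036  0.135 -0.197  1.261  0.099  2.7  ]
```

```bash
python3 -c "
from h import *
plan([190,-705,238])"
```

```text
t 13.60 tcp [461.4 125.4 237.7] xaxis 27.3 deg tiltz [-0.026  0.098 -0.995] gap 57.3 F [-0.5  0.3 -2.3]
shift units total [-0.7769  0.7618 -0.0931]  rows>= 21.0
```

```bash
for i in 1; do python3 -m creep '{"hand":[50,50,50,50,50],"delta_pos":[[-0.0353,0.0346,-0.0042],[-0.0353,0.0346,-0.0042],[-0.0353,0.0346,-0.0042],[-0.0353,0.0346,-0.0042],[-0.0353,0.0346,-0.0042]],"turn":[0,0,0,0,0]}'; done
python3 -m creep '{"hand":[50,50,50,50,50],"delta_pos":[[-0.0353,0.0346,-0.0042],[-0.0353,0.0346,-0.0042],[-0.0353,0.0346,-0.0042],[-0.0353,0.0346,-0.0042],[-0.0353,0.0346,-0.0042]],"turn":[0,0,0,0,0]}'
python3 -c "
from h import *
s=st();print(np.round(s['joint_pos'],3))
plan([190,-705,238])"
```

```text
clock: 14.02
tcp_pos: [0.3982, -0.0642, 0.2379]
orientation: [-0.05, 0.971, 0.234, -0.001]
wrist_force: [-0.1, -0.6, -2.9]
finger_gap: 0.057
clock: 14.43
tcp_pos: [0.3355, -0.2531, 0.238]
orientation: [-0.05, 0.971, 0.234, -0.001]
wrist_force: [2.0, 0.4, -2.3]
finger_gap: 0.0572
t 14.43 tcp [ 335.5 -253.1  238. ] xaxis 27.0 deg tiltz [-0.025  0.097 -0.995] gap 57.2 F [ 2.   0.4 -2.3]
[-0.869  0.085 -0.255  1.321  0.044  1.799]
t 14.43 tcp [ 335.5 -253.1  238. ] xaxis 27.0 deg tiltz [-0.025  0.097 -0.995] gap 57.2 F [ 2.   0.4 -2.3]
shift units total [-0.4185  0.4178 -0.0504]  rows>= 12.0
```

```bash
python3 -m creep '{"hand":[50,50,50,50,50],"delta_pos":[[-0.0353,0.0346,-0.0042],[-0.0353,0.0346,-0.0042],[-0.0353,0.0346,-0.0042],[-0.0353,0.0346,-0.0042],[-0.0353,0.0346,-0.0042]],"turn":[0,0,0,0,0]}'
python3 -m creep '{"hand":[50,50,50,50,50],"delta_pos":[[-0.0353,0.0346,-0.0042],[-0.0353,0.0346,-0.0042],[-0.0353,0.0346,-0.0042],[-0.0353,0.0346,-0.0042],[-0.0353,0.0346,-0.0042]],"turn":[0,0,0,0,0]}'
python3 -c "
from h import *
s=st();print(np.round(s['joint_pos'],3))
plan([225,-845,240])"
```

```text
clock: 14.85
tcp_pos: [0.2729, -0.4415, 0.2377]
orientation: [-0.05, 0.971, 0.234, -0.001]
wrist_force: [0.8, -0.2, -2.8]
finger_gap: 0.057
clock: 15.27
tcp_pos: [0.2105, -0.6297, 0.2374]
orientation: [-0.051, 0.971, 0.234, -0.001]
wrist_force: [1.1, -1.1, -1.6]
finger_gap: 0.0571
t 15.27 tcp [ 210.5 -629.7  237.4] xaxis 27.0 deg tiltz [-0.025  0.098 -0.995] gap 57.1 F [ 1.1 -1.1 -1.6]
[-1.367  0.592  0.461  1.54  -0.005  1.303]
t 15.27 tcp [ 210.5 -629.7  237.4] xaxis 27.0 deg tiltz [-0.025  0.098 -0.995] gap 57.1 F [ 1.1 -1.1 -1.6]
shift units total [-0.1059  0.2463 -0.03  ]  rows>= 6.0
```

```bash
python3 -m creep '{"hand":[50,50,50,50,50],"delta_pos":[[-0.0075,0.049,-0.005],[-0.0075,0.049,-0.005],[-0.0075,0.049,-0.005],[0,0,0],[0,0,0]],"turn":[0,0,0,0,0]}'
python3 -c "
from h import *
s=st();print(np.round(s['joint_pos'],3))"
```

```text
clock: 15.68
tcp_pos: [0.2416, -0.7222, 0.2345]
orientation: [-0.053, 0.971, 0.234, -0.001]
wrist_force: [-1.0, 0.4, -2.4]
finger_gap: 0.0577
t 15.68 tcp [ 241.6 -722.2  234.5] xaxis 27.0 deg tiltz [-0.027  0.102 -0.994] gap 57.7 F [-1.   0.4 -2.4]
[-1.352  0.888  1.     1.789 -0.004  1.318]
```

```bash
python3 -m creep '{"hand":[50,50,50,50,50],"delta_pos":[[-0.0075,0.049,-0.005],[-0.0075,0.049,-0.005],[0,0,0],[0,0,0],[0,0,0]],"turn":[0,0,0,0,0]}'
python3 -c "
from h import *
s=st();print(np.round(s['joint_pos'],3))"
```

```text
clock: 16.1
tcp_pos: [0.2531, -0.759, 0.2285]
orientation: [-0.034, 0.972, 0.233, -0.0]
wrist_force: [0.5, 0.2, -1.1]
finger_gap: 0.0577
t 16.10 tcp [ 253.1 -759.   228.5] xaxis 27.0 deg tiltz [-0.017  0.067 -0.998] gap 57.7 F [ 0.5  0.2 -1.1]
[-1.349e+00  1.019e+00  1.260e+00  1.881e+00 -1.000e-03  1.322e+00]
```

```bash
python3 -m creep '{"hand":[50,50,50,50,50],"delta_pos":[[-0.0075,0.049,-0.003],[0,0,0],[0,0,0],[0,0,0],[0,0,0]],"turn":[0,0,0,0,0]}'
python3 -c "
from h import *
s=st();print(np.round(s['joint_pos'],3))"
```

```text
clock: 16.52
tcp_pos: [0.2577, -0.7756, 0.2167]
orientation: [-0.021, 0.972, 0.233, 0.0]
wrist_force: [-0.1, 0.3, -2.1]
finger_gap: 0.0572
t 16.52 tcp [ 257.7 -775.6  216.7] xaxis 26.9 deg tiltz [-0.009  0.041 -0.999] gap 57.2 F [-0.1  0.3 -2.1]
[-1.348  1.034  1.263  1.843  0.     1.323]
```

```bash
python3 -m creep '{"hand":[50,50,50,50,50],"delta_pos":[[-0.0075,0.049,-0.002],[-0.003,0.023,-0.001],[0,0,0],[0,0,0],[0,0,0]],"turn":[0,0,0,0,0]}'
python3 -c "
from h import *
s=st();print(np.round(s['joint_pos'],3))"
```

```text
clock: 16.93
tcp_pos: [0.2656, -0.7987, 0.1992]
orientation: [-0.002, 0.973, 0.233, 0.002]
wrist_force: [0.0, 0.4, -2.0]
finger_gap: 0.0574
t 16.93 tcp [ 265.6 -798.7  199.2] xaxis 26.9 deg tiltz [ 0.002  0.005 -1.   ] gap 57.4 F [ 0.   0.4 -2. ]
[-1.346  1.054  1.264  1.785  0.003  1.326]
```

```bash
python3 - <<'E'
from meas import *
d=np.load("w.npz");P=d["P"];pix=d["pix"]
np.savez("w5.npz",P=P,pix=pix)
c=(.565,.285)
for lo,hi,n in [(.062,.070,"rim"),(.02,.03,"z26 goods/farwall"),(.003,.009,"floor"),(.003,.08,"all"),(.04,.05,"z43")]: 
    p=comp(P,lo,hi,c,.13,n)
sub=cv2.resize(pix[0:170,120:310,::-1],None,fx=4,fy=4,interpolation=cv2.INTER_CUBIC);cv2.imwrite("pics/binz.png",sub)
T=np.load("top0.npy")
for lo,hi,n in [(.060,.072,"rim top"),(.02,.03,"z26"),(.003,.009,"floor")]: p=comp(T,lo,hi,c,.13,n)
E
```

```text
rim 4815 [562.6 275.9] [173.2 139.8] 81.6 z 65.3
z26 goods/farwall 2901 [579.7 300.2] [114.8 109.1] -8.8 z 25.2
floor 3051 [563.  280.1] [92.  61.1] -8.6 z 5.5
all 18864 [566.9 301.4] [225.5 141.3] 81.3 z 26.1
z43 433 [588.5 352.1] [111.3   3.5] -8.7 z 44.9
rim top 715 [564. 278.] [172.4 138.6] 81.7 z 65.6
z26 356 [589.4 331. ] [106.5  47.7] -7.8 z 25.5
floor 315 [569.8 280. ] [80.7 63.6] -8.9 z 6.0
```

View pics/binz.png

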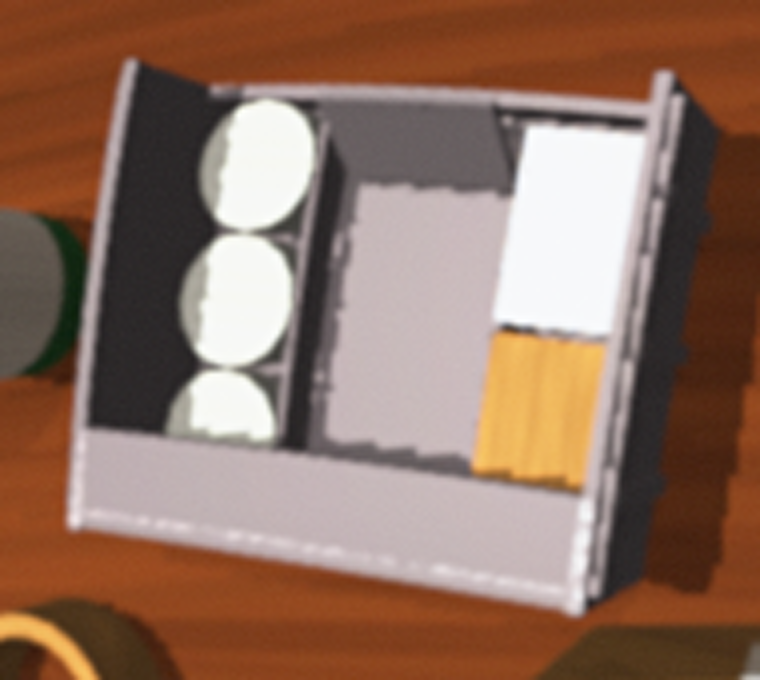

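```bash
cat > binfit.py <<'E'
from meas import *
import sys
def fit(P,yaw=-8.5,c=(.5625,.279)):
    a=np.radians(yaw);ex=np.array([np.cos(a),np.sin(a)]);ey=np.array([-ex[1],ex[0]])
    q=P.reshape(-1,3);q=q[np.isfinite(q[:,0])];d=q[:,:2]-c;X=d@ex*1000;Y=d@ey*1000;Z=q[:,2]*1000
    g=lambda m,v:np.round(np.percentile(v[m],[1,3,50,97,99]),1)
    m=(abs(X)<100)&(abs(Y)<100)
    rim=m&(Z>63)&(Z<68); print("rim X",g(rim,X),"Y",g(rim,Y))
    st_=rim&(abs(Y)<60); print("strip X",g(st_,X))
    lw=rim&(Y>70)&(X>-20); rw=rim&(Y<-70)&(X>-20)
    if lw.sum(): print("left wall Y",g(lw,Y))
    if rw.sum(): print("right wall Y",g(rw,Y))
    fl=m&(Z>3)&(Z<9)&(abs(Y)<60)&(X>-35)&(X<38); print("floor X",g(fl,X),"Y",g(fl,Y))
    gd=m&(Z>24)&(Z<28)&(abs(Y)<78)&(X<55)&(X>-35)
    for s in (1,-1):
        k=gd&(Y*s>0)&(Y*s<70)
        if k.sum(): print("goods",s,g(k,Y))
    # yaw from strip edge & rim
    for lo,hi in((-60,-45),):
        pass
if __name__=="__main__":
    fit(np.load(sys.argv[1])["P"])
E
python3 binfit.py w5.npz
```

```text
rim X [-68.1 -67.2 -49.4  54.1  64.4] Y [-87.4 -85.9 -19.5  78.5  79.9]
strip X [-68.1 -67.3 -53.2 -39.4 -38.9]
left wall Y [74.7 75.  77.1 81.1 81.9]
right wall Y [-88.9 -88.3 -84.5 -81.9 -81.7]
floor X [-34.3 -32.7   1.5  35.7  37.3] Y [-48.6 -28.1   0.4  30.5  46.3]
goods 1 [ 8.5 23.2 50.1 68.1 69.1]
goods -1 [-69.6 -69.  -52.8 -28.5 -10.4]
```

```bash
python3 -c "
from h import *
plan([490,225,265],40)"
```

```text
t 16.93 tcp [ 265.6 -798.7  199.2] xaxis 26.9 deg tiltz [ 0.002  0.005 -1.   ] gap 57.4 F [ 0.   0.4 -2. ]
shift units total [ 0.83   -1.0141 -0.0749]  rows>= 26.0
yaw world change 13.1 -> turn units -2.614
```

```bash
python3 -m creep '{"hand":[50,50,50,50,50],"delta_pos":[[0.02,-0.025,-0.0028],[0.0307,-0.0376,-0.0028],[0.0307,-0.0376,-0.0028],[0.0307,-0.0376,-0.0028],[0.0307,-0.0376,-0.0028]],"turn":[0,0,0,0,0]}'
python3 -c "
from h import *
plan([490,225,265],40)"
```

```text
clock: 17.35
tcp_pos: [0.3001, -0.645, 0.2115]
orientation: [-0.002, 0.973, 0.232, 0.002]
wrist_force: [0.6, -0.8, -1.6]
finger_gap: 0.0573
t 17.35 tcp [ 300.1 -645.   211.5] xaxis 26.9 deg tiltz [ 0.002  0.004 -1.   ] gap 57.3 F [ 0.6 -0.8 -1.6]
shift units total [ 0.7038 -0.8628 -0.0618]  rows>= 22.0
yaw world change 13.1 -> turn units -2.623
```

```bash
python3 -m creep '{"hand":[50,50,50,50,50],"delta_pos":[[0.0317,-0.039,-0.0028],[0.0317,-0.039,-0.0028],[0.0317,-0.039,-0.0028],[0.0317,-0.039,-0.0028],[0.0317,-0.039,-0.0028]],"turn":[0,0,0,0,0]}'
python3 -m creep '{"hand":[50,50,50,50,50],"delta_pos":[[0.0317,-0.039,-0.0028],[0.0317,-0.039,-0.0028],[0.0317,-0.039,-0.0028],[0.0317,-0.039,-0.0028],[0.0317,-0.039,-0.0028]],"turn":[0,0,0,0,0]}'
python3 -m creep '{"hand":[50,50,50,50,50],"delta_pos":[[0.0317,-0.039,-0.0028],[0.0317,-0.039,-0.0028],[0.0317,-0.039,-0.0028],[0.0317,-0.039,-0.0028],[0.0317,-0.039,-0.0028]],"turn":[0,0,0,0,0]}'
python3 -m creep '{"hand":[50,50,50,50,50],"delta_pos":[[0.0317,-0.039,-0.0028],[0.0317,-0.039,-0.0028],[0,0,0],[0,0,0],[0,0,0]],"turn":[0,0,-0.9,-0.9,-0.8]}'
python3 -c "
from h import *
plan([490,225,265],40)"
```

```text
clock: 17.77
tcp_pos: [0.3428, -0.4485, 0.2244]
orientation: [-0.001, 0.973, 0.233, 0.002]
wrist_force: [1.2, -0.1, -2.3]
finger_gap: 0.0575
clock: 18.18
tcp_pos: [0.3851, -0.2522, 0.2366]
orientation: [-0.001, 0.973, 0.233, 0.002]
wrist_force: [1.2, -0.7, -2.0]
finger_gap: 0.0572
clock: 18.6
tcp_pos: [0.4274, -0.0558, 0.2489]
orientation: [-0.001, 0.973, 0.233, 0.002]
wrist_force: [0.8, -0.5, -2.0]
finger_gap: 0.0576
clock: 19.02
tcp_pos: [0.4443, 0.0223, 0.2535]
orientation: [-0.001, 0.939, 0.345, 0.002]
wrist_force: [-1.0, -0.7, -1.8]
finger_gap: 0.0572
t 19.02 tcp [444.3  22.3 253.5] xaxis 40.3 deg tiltz [ 0.004  0.004 -1.   ] gap 57.2 F [-1.  -0.7 -1.8]
shift units total [ 0.2076 -0.1562 -0.0131]  rows>= 5.0
yaw world change -0.3 -> turn units 0.067
```

```bash
python3 -m creep '{"hand":[50,50,50,50,50],"delta_pos":[[0.041,-0.031,-0.0026],[0.041,-0.031,-0.0026],[0.041,-0.031,-0.0026],[0.041,-0.031,-0.0026],[0.041,-0.031,-0.0026]],"turn":[0,0,0,0,0]}'
python3 look.py w6; cp w.npz w6.npz; python3 binfit.py w6.npz
```

```text
clock: 19.43
tcp_pos: [0.4906, 0.223, 0.2652]
orientation: [-0.002, 0.94, 0.341, 0.003]
wrist_force: [1.6, -0.8, -2.3]
finger_gap: 0.0576
t 19.48 tcp [492.3 229.7 265.1] xaxis 40.2 deg tiltz [ 0.006  0.011 -1.   ] gap 57.3 F [ 5.6  6.2 -1.3]
rim X [-67.8 -66.9 -48.8  53.9  64.4] Y [-86.  -84.5  19.6  79.5  81.3]
strip X [-67.8 -67.1 -52.3 -39.3 -38.7]
left wall Y [75.4 75.6 77.9 82.2 82.8]
right wall Y [-88.8 -88.1 -83.8 -81.5 -81.4]
floor X [-34.2 -32.6   1.4  35.6  37.3] Y [-36.5 -34.5  -0.9  39.   44.6]
goods 1 [ 8.5 30.2 51.  68.3 69.4]
goods -1 [-69.5 -68.9 -52.2 -27.7  -9.7]
```

View pics/w6.png

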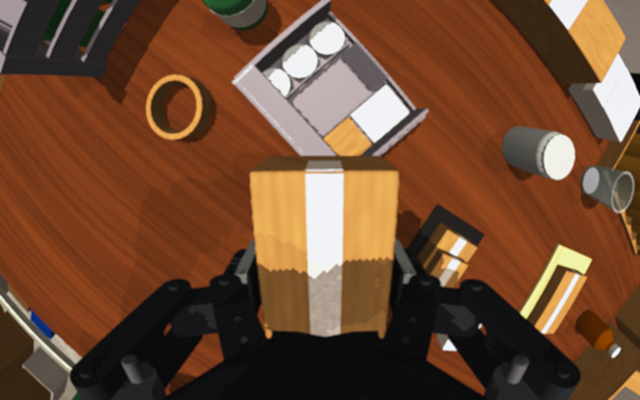

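```bash
python3 - <<'E'
import numpy as np
for f in("w5.npz","w6.npz"):
    P=np.load(f)["P"];a=np.radians(-8.5);c=(.5625,.279);ex=np.array([np.cos(a),np.sin(a)]);ey=np.array([-ex[1],ex[0]])
    q=P.reshape(-1,3);q=q[np.isfinite(q[:,0])];d=q[:,:2]-c;X=d@ex*1000;Y=d@ey*1000;Z=q[:,2]*1000
    rim=(Z>63)&(Z<68)&(X>-30)&(X<62)
    for nm,k in(("L",rim&(Y>72)&(Y<85)),("R",rim&(Y<-76)&(Y>-92))):
        print(f,nm,np.polyfit(X[k],Y[k],1), end=" ")
        for x0 in (-20,10,40):
            kk=k&(abs(X-x0)<15); print(x0,np.round(np.percentile(Y[kk],[3,50,97]),1),end=" ")
        print()
    s=(Z>63)&(Z<68)&(abs(Y)<75)&(X<-25)
    xs=[];ys=[];xn=[]
    for y0 in range(-70,71,5):
        k=s&(abs(Y-y0)<2.5)
        if k.sum()>5: xs.append(X[k].max());ys.append(y0);xn.append(X[k].min())
    print("strip edge slope",np.polyfit(ys,xs,1),"near",np.polyfit(ys,xn,1))
    # lane sides: points floor vs goods
    for x0 in(-20,0,20):
        k=(abs(X-x0)<8)&(Z>3)&(Z<9)&(abs(Y)<45); h=np.histogram(Y[k],bins=np.arange(-45,46,1))[0]
        good=np.where(h>h.max()*.3)[0]; print("floor",x0,-45+good[0],-45+good[-1]+1,end=" ")
    for x0 in(-20,0,20):
        k=(abs(X-x0)<8)&(Z>23)&(Z<29)&(abs(Y)<70); p=Y[k]; print("goods inner",x0,np.round(p[p>0].min(),1) if (p>0).any() else None,np.round(np.sort(p[p<0])[-5:],1),end=" ")
    print()
E
```

```text
w5.npz L [-4.83807738e-04  7.74645972e+01] -20 [75.2 77.  81.2] 10 [75.  77.2 80.6] 40 [75.  77.  81.1] 
w5.npz R [-6.23064308e-04 -8.45249547e+01] -20 [-88.2 -84.4 -82. ] 10 [-88.4 -84.5 -81.9] 40 [-88.4 -84.5 -81.9] 
strip edge slope [-3.70508404e-03 -3.87246534e+01] near [ 4.22311714e-03 -6.82716401e+01]
floor -20 -28 31 floor 0 -29 31 floor 20 -29 43 goods inner -20 29.7 [-36.3 -36.2 -36.1 -35.6 -35.5] goods inner 0 29.0 [-36.7 -36.5 -36.3 -36.2 -35.5] goods inner 20 29.6 [-36.6 -36.5 -36.1 -35.9 -35.7] 
w6.npz L [5.63921723e-03 7.80677289e+01] -20 [75.5 77.8 81.9] 10 [75.6 77.9 82.1] 40 [75.8 78.1 82.3] 
w6.npz R [-4.25201202e-03 -8.39817607e+01] -20 [-86.  -83.  -81.5] 10 [-88.1 -83.7 -81.5] 40 [-88.3 -84.  -81.7] 
strip edge slope [-8.48895980e-04 -3.86055872e+01] near [ -0.10520438 -64.59132997]
floor -20 -36 44 floor 0 -36 30 floor 20 -36 45 goods inner -20 29.6 [-36.1 -36.  -35.9 -35.9 -35.3] goods inner 0 29.7 [-36.3 -36.1 -35.7 -35.7 -35.6] goods inner 20 30.4 [-35.9 -35.8 -35.7 -35.7 -35.6]
```

```bash
python3 -m creep '{"hand":[50,50,50,50,50],"delta_pos":[[0.004,-0.048,0],[0.004,-0.048,0],[0,0,0],[0,0,0.005],[0,0,0.008]],"turn":[0,0,-1,-1,-1]}'
python3 -m creep '{"hand":[50,50,50,50,50],"delta_pos":[[0,0,0.008],[0,0,0.008],[0,0,0.008],[0,0,0.008],[0,0,0.008]],"turn":[-1,-1,-1,-1,-1]}'
python3 -m creep '{"hand":[50,50,50,50,50],"delta_pos":[[0,0,0.008],[0,0,0.008],[0,0,0.008],[0,0,0.008],[0,0,0.008]],"turn":[-1,-1,-1,-1,-1]}'
python3 -m creep '{"hand":[50,50,50,50,50],"delta_pos":[[0,0,0.008],[0,0,0.008],[0,0,0.008],[0,0,0.008],[0,0,0.008]],"turn":[-1,-1,-1,-1,-1]}'
python3 -m creep '{"hand":[50,50,50,50,50],"delta_pos":[[0,0,0.008],[0,0,0.008],[0,0,0.008],[0,0,0.008],[0,0,0]],"turn":[-1,-1,-1,-1,-1]}'
python3 -c "
from h import *
plan([447.2,293.2,100],171.5)"
```

```text
clock: 19.9
tcp_pos: [0.4458, 0.2851, 0.2551]
orientation: [-0.001, 0.886, 0.464, 0.003]
wrist_force: [0.3, -0.5, -2.3]
finger_gap: 0.0572
clock: 20.32
tcp_pos: [0.4462, 0.2841, 0.2223]
orientation: [-0.001, 0.765, 0.644, 0.003]
wrist_force: [0.2, 1.2, -2.5]
finger_gap: 0.0571
clock: 20.73
tcp_pos: [0.4464, 0.2842, 0.1903]
orientation: [-0.0, 0.608, 0.794, 0.003]
wrist_force: [-0.2, -0.0, -1.9]
finger_gap: 0.0572
clock: 21.15
tcp_pos: [0.4465, 0.2844, 0.1583]
orientation: [0.0, 0.421, 0.907, 0.003]
wrist_force: [0.0, 0.2, -2.6]
finger_gap: 0.0573
clock: 21.57
tcp_pos: [0.4458, 0.2842, 0.1317]
orientation: [0.0, 0.215, 0.977, 0.002]
wrist_force: [0.0, -0.4, -1.9]
finger_gap: 0.0575
t 21.57 tcp [445.8 284.2 131.7] xaxis 155.2 deg tiltz [ 0.001  0.004 -1.   ] gap 57.5 F [ 0.  -0.4 -1.9]
shift units total [0.0032 0.0108 0.0396]  rows>= 1.0
yaw world change 16.3 -> turn units -3.265
```

```bash
python3 -m creep '{"hand":[50,50,50,50,50],"delta_pos":[[0,0,0.01],[0,0,0.01],[0,0,0.01],[0,0,0.008],[0,0.0114,0]],"turn":[-1,-1,-1,-0.27,0]}'
python3 look.py w7; python3 - <<'E'
from h import *
P=np.load("w.npz")["P"];s=env.get_state();Q=Rq(s["orientation"])
q=(P-s["tcp_pos"])@Q*1000
m=(abs(q[...,1])<24)&(abs(q[...,0]-35)<60)&(abs(q[...,2])<35)
p=q[m];print(len(p),np.round(np.percentile(p[:,0],[1,99]),1),np.round(np.percentile(p[:,2],[5,50,95]),1))
k=(p[:,0]>-10)&(p[:,0]<40);print(np.polyfit(p[k,0],p[k,2],1))
plan([447.2,293.2,100],171.5)
E
```

```text
clock: 21.98
tcp_pos: [0.4468, 0.2925, 0.1009]
orientation: [-0.0, 0.077, 0.997, 0.001]
wrist_force: [-1.5, -0.1, -1.6]
finger_gap: 0.0574
t 22.03 tcp [448.1 295.  101.7] xaxis 171.1 deg tiltz [ 0.002  0.006 -1.   ] gap 57.2 F [ 0.9  2.  -1.9]
19956 [-23.7  50. ] [-18.2 -17.1  -6.2]
[ 1.79411061e-03 -1.72023161e+01]
t 22.03 tcp [448.1 295.  101.7] xaxis 171.1 deg tiltz [ 0.002  0.006 -1.   ] gap 57.2 F [ 0.9  2.  -1.9]
shift units total [ 0.0007 -0.0024  0.0021]  rows>= 1.0
yaw world change 0.4 -> turn units -0.07
```

View pics/w7.png

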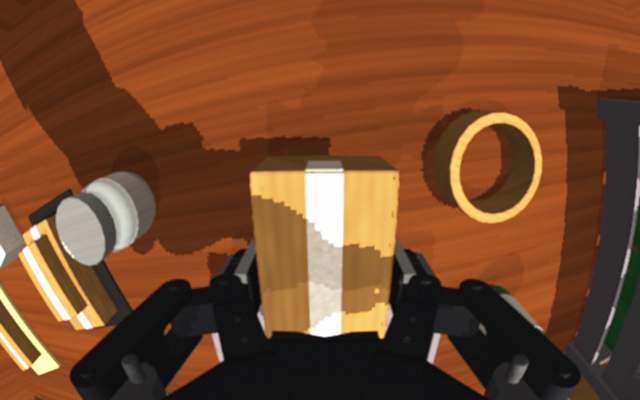

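```bash
python3 -m creep '{"hand":[50,50,50,50,50],"delta_pos":[[0,0,0],[0,0,0.008],[0,0,0.007],[0,0,0.005],[0,0,0.003]],"turn":[0,0,0,0,0]}' 20
python3 -m creep '{"hand":[50,50,50,50,50],"delta_pos":[[0,0,0.003],[0,0,0.003],[0,0,0.003],[0,0,0.002],[0,0,0]],"turn":[0,0,0,0,0]}'
cat > tilt.py <<'E'
from h import *
r=env.read_camera("wrist");P=cloud(r,"wrist");s=st();Q=Rq(s["orientation"])
q=(P-s["tcp_pos"])@Q*1000
m=(abs(q[...,1])<22)&(q[...,0]>-25)&(q[...,0]<55)&(q[...,2]<25)&(q[...,2]>-50)
p=q[m]; k=(p[:,0]>-10)&(p[:,0]<35); f=np.polyfit(p[k,0],p[k,2],1); res=abs(p[k,2]-np.polyval(f,p[k,0])); kk=res<3
f=np.polyfit(p[k,0][kk],p[k,2][kk],1); print("slope deg (pos: +x tool end low)",np.degrees(np.arctan(f[0])),"top at tcp x=0:",f[1], "end x",np.percentile(p[:,0],99))
E
python3 tilt.py
```

```text
clock: 22.45
tcp_pos: [0.4471, 0.2944, 0.0837]
orientation: [0.0, 0.076, 0.997, 0.003]
wrist_force: [-7.2, -0.5, 11.9]
finger_gap: 0.0571
clock: 22.87
tcp_pos: [0.4449, 0.2948, 0.075]
orientation: [-0.002, 0.075, 0.997, 0.003]
wrist_force: [-11.7, 1.5, 10.8]
finger_gap: 0.0572
t 22.92 tcp [444.9 294.8  75. ] xaxis 171.4 deg tiltz [-0.003  0.006 -1.   ] gap 57.5 F [-12.6   2.5  11.3]
slope deg (pos: +x tool end low) 13.283809430293994 top at tcp x=0: -19.852127401343626 end x 50.01752633709607
```

```bash
python3 -m creep '{"hand":[50,50,50,50,50],"delta_pos":[[0,0,0.003],[0,0,0.003],[0,0,0.003],[0,0,0.002],[0,0,0]],"turn":[0,0,0,0,0]}'
python3 tilt.py
```

```text
clock: 23.33
tcp_pos: [0.4438, 0.2949, 0.0657]
orientation: [-0.003, 0.075, 0.997, 0.003]
wrist_force: [-13.7, 3.6, 10.9]
finger_gap: 0.0574
t 23.38 tcp [443.8 294.9  65.7] xaxis 171.4 deg tiltz [-0.005  0.007 -1.   ] gap 57.5 F [-13.7   4.1  10.8]
slope deg (pos: +x tool end low) 22.625263401642762 top at tcp x=0: -21.763866240343066 end x 49.9067249397637
```

```bash
python3 -m creep '{"hand":[50,50,50,50,50],"delta_pos":[[0,0,0],[0,0,0],[0.002,0,-0.003],[0.005,0,-0.015],[0,0,-0.03]],"turn":[0,0,0,0,0]}' 60
python3 -m creep '{"hand":[50,50,50,50,50],"delta_pos":[[0,0,-0.03],[0,0,-0.03],[0,0,-0.01],[0,0,0],[0,0,0]],"turn":[0,0,0,0,0]}' 60
python3 look.py w8; python3 tilt.py; python3 - <<'E'
from h import *
P=np.load("w.npz")["P"];s=env.get_state();Q=Rq(s["orientation"])
q=(P-s["tcp_pos"])@Q*1000
m=(abs(q[...,1])<15)&(q[...,2]<60)&(q[...,2]>-60)&(q[...,0]>-60)&(q[...,0]<90)
p=q[m]
for x in range(-30,66,4):
    k=abs(p[:,0]-x)<2
    if k.sum():print(x,k.sum(),np.round(np.percentile(p[k,2],[5,50,95]),1))
E
```

```text
clock: 23.8
tcp_pos: [0.4395, 0.2936, 0.1013]
orientation: [-0.002, 0.076, 0.997, 0.001]
wrist_force: [-0.1, -0.5, -2.3]
finger_gap: 0.057
clock: 24.22
tcp_pos: [0.4423, 0.2944, 0.1594]
orientation: [0.001, 0.076, 0.997, 0.002]
wrist_force: [-0.0, 0.1, -2.2]
finger_gap: 0.0575
t 24.27 tcp [441.7 294.1 158.5] xaxis 171.3 deg tiltz [ 0.     0.004 -1.   ] gap 57.1 F [-0.6  0.1 -2.2]
t 24.32 tcp [441.3 294.  158.2] xaxis 171.3 deg tiltz [-0.     0.003 -1.   ] gap 57.3 F [-0.1  0.2 -2.4]
slope deg (pos: +x tool end low) 22.383513691168933 top at tcp x=0: -21.906109996720723 end x 49.6266342724787
-22 16 [-31.3 -30.5 -30.1]
-18 523 [-31.1 -29.8 -28.6]
-14 670 [-29.8 -28.4 -27. ]
-10 689 [-28.  -26.7 -25.3]
-6 707 [-26.5 -25.  -23.6]
-2 704 [-24.7 -23.4 -22. ]
2 733 [-23.2 -21.7 -20.4]
6 738 [-21.5 -20.1 -18.6]
10 729 [-19.8 -18.4 -17. ]
14 749 [-18.2 -16.8 -15.4]
18 750 [-16.5 -15.1 -13.7]
22 748 [-14.9 -13.5 -12.1]
26 747 [-13.2 -11.8 -10.4]
30 743 [-11.5 -10.2  -8.7]
34 733 [-9.9 -8.6 -7.1]
38 725 [-8.2 -6.9 -5.4]
42 715 [-6.6 -5.2 -3.8]
46 708 [-5.  -3.6 -2.3]
50 321 [-3.5 -2.  -0.8]
```

View pics/w8.png

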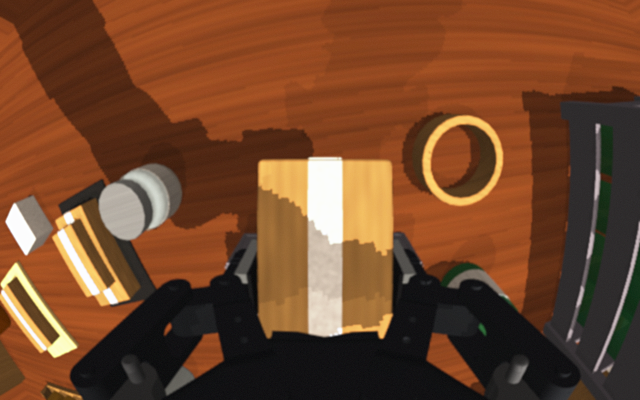

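```bash
python3 -m creep '{"hand":[50,50,50,50,50],"delta_pos":[[-0.03,0,0],[-0.045,0,0],[-0.048,0,0],[-0.045,0,0],[-0.0213,0,0]],"turn":[-0.04,0,0,0,0]}'
cat > bf.py <<'E'
from h import *
def bf():
    s=st();a=np.radians(-8.5);d=s["tcp_pos"][:2]*1000-np.array([562.9,275.9]);ex=np.array([np.cos(a),np.sin(a)]);ey=np.array([-ex[1],ex[0]])
    print("bin u,v,z",np.round([d@ex,d@ey,s["tcp_pos"][2]*1000],1)); return s
if __name__=="__main__": bf()
E
python3 bf.py
```

```text
clock: 24.73
tcp_pos: [0.5955, 0.2706, 0.1576]
orientation: [0.001, 0.075, 0.997, 0.002]
wrist_force: [-0.5, 0.4, -2.6]
finger_gap: 0.0572
t 24.73 tcp [595.5 270.6 157.6] xaxis 171.4 deg tiltz [ 0.002  0.004 -1.   ] gap 57.2 F [-0.5  0.4 -2.6]
bin u,v,z [ 33.   -0.4 157.6]
```

```bash
python3 -m creep '{"hand":[50,50,50,50,50],"delta_pos":[[0,0,0.03],[0,0,0.035],[0,0,0.03],[0,0,0.02],[0,0,0.006]],"turn":[0,0,0,0,0]}'
python3 bf.py; python3 tilt.py
python3 - <<'E'
from h import *
r=env.read_camera("side");cv2.imwrite("pics/s2.png",cv2.resize(r["pixels"][210:370,180:380,::-1],None,fx=4,fy=3.75))
E
```

```text
clock: 25.15
tcp_pos: [0.5887, 0.2711, 0.0574]
orientation: [-0.004, 0.074, 0.997, 0.001]
wrist_force: [0.0, -0.1, -1.6]
finger_gap: 0.0572
t 25.15 tcp [588.7 271.1  57.4] xaxis 171.5 deg tiltz [-0.007  0.002 -1.   ] gap 57.2 F [ 0.  -0.1 -1.6]
bin u,v,z [26.2 -0.9 57.4]
t 25.20 tcp [589.2 271.3  58.4] xaxis 171.5 deg tiltz [-0.006  0.002 -1.   ] gap 57.3 F [-0.5  0.1 -3. ]
slope deg (pos: +x tool end low) 22.268355417388456 top at tcp x=0: -20.82517510673756 end x 50.366824496677914
```

View pics/s2.png

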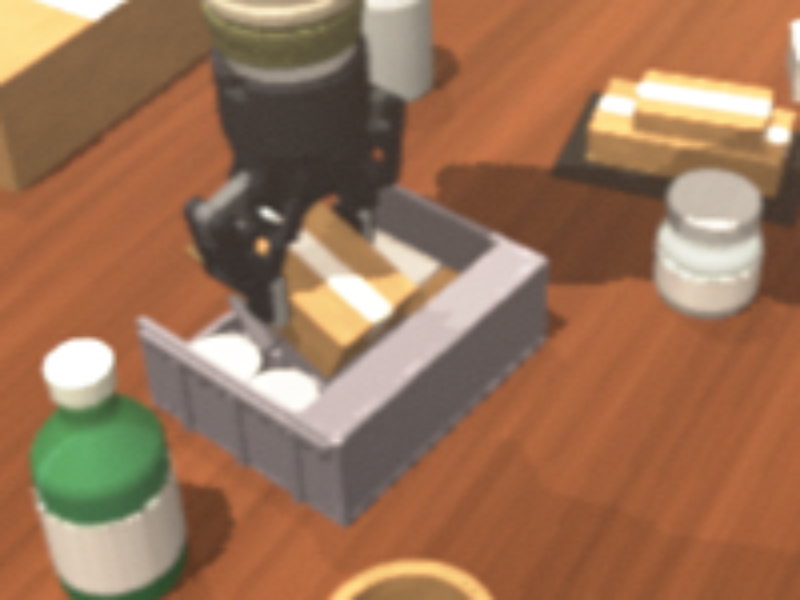

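```bash
python3 -m creep '{"hand":[50,50,50,50,50],"delta_pos":[[0.011,0,0.0045],[0.013,0,0.005],[0.013,0,0.005],[0.009,0,0.004],[0.003,0,0.001]],"turn":[0,0,0,0,0]}'
python3 bf.py; python3 tilt.py
```

```text
clock: 25.67
tcp_pos: [0.5526, 0.2786, 0.0482]
orientation: [0.001, 0.074, 0.997, 0.002]
wrist_force: [0.0, -0.9, -2.7]
finger_gap: 0.057
t 25.67 tcp [552.6 278.6  48.2] xaxis 171.5 deg tiltz [ 0.002  0.005 -1.   ] gap 57.0 F [ 0.  -0.9 -2.7]
bin u,v,z [-10.6   1.2  48.2]
t 25.72 tcp [552.7 278.6  48.2] xaxis 171.5 deg tiltz [ 0.002  0.005 -1.   ] gap 57.0 F [-1.  -0.4 -2.1]
slope deg (pos: +x tool end low) 21.338146018012658 top at tcp x=0: -21.63293796278886 end x 54.38115532103147
```

```bash
python3 -m creep '{"hand":[50,50,50,50,50],"delta_pos":[[0,0,0.003],[0,0,0.003],[0.002,0,0.001],[0.0015,0,0],[0,0,0]],"turn":[0,0,0,0,0]}'
python3 bf.py
```

```text
clock: 26.13
tcp_pos: [0.5507, 0.2787, 0.042]
orientation: [0.001, 0.074, 0.997, 0.002]
wrist_force: [-0.1, -0.7, -2.4]
finger_gap: 0.0572
t 26.13 tcp [550.7 278.7  42. ] xaxis 171.5 deg tiltz [ 0.002  0.004 -1.   ] gap 57.2 F [-0.1 -0.7 -2.4]
bin u,v,z [-12.5   1.   42. ]
```

```bash
python3 -m creep '{"hand":[60,66,85,85,85],"delta_pos":[[0,0,0.001],[0,0,0],[0,0,0],[0,0,-0.02],[0,0,-0.04]],"turn":[0,0,0,0,0]}' 20
python3 -m creep '{"hand":[85,85,85,40,0],"delta_pos":[[0,0,-0.03],[0,0,-0.02],[0,0,0],[-0.028,0,0],[-0.03,0,0]],"turn":[0,0,0,0,0]}'
python3 bf.py
python3 - <<'E'
from h import *
r=env.read_camera("side");cv2.imwrite("pics/s3.png",cv2.resize(r["pixels"][210:370,180:380,::-1],None,fx=4,fy=3.75))
E
python3 look.py w9
```

```text
clock: 26.55
tcp_pos: [0.5479, 0.2775, 0.086]
orientation: [-0.003, 0.074, 0.997, 0.001]
wrist_force: [1.1, 0.1, -0.2]
finger_gap: 0.0851
clock: 26.97
tcp_pos: [0.5959, 0.2719, 0.1297]
orientation: [0.001, 0.073, 0.997, 0.002]
wrist_force: [1.6, 1.1, 0.4]
finger_gap: 0.0632
t 26.97 tcp [595.9 271.9 129.7] xaxis 171.6 deg tiltz [ 0.002  0.005 -1.   ] gap 63.2 F [1.6 1.1 0.4]
bin u,v,z [ 33.2   0.9 129.7]
t 27.07 tcp [599.5 270.8 128.6] xaxis 171.4 deg tiltz [ 0.004  0.005 -1.   ] gap 48.8 F [-0.3  0.5  0.7]
```

View pics/s3.png

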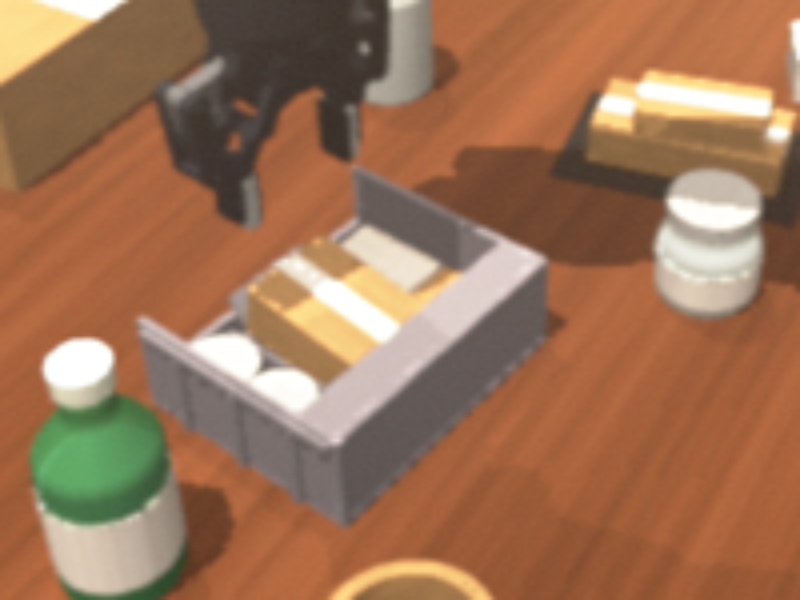

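View pics/w9.png

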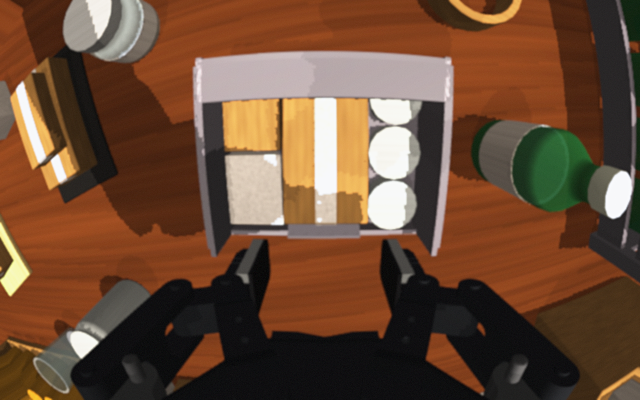

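```bash
python3 -m creep '{"hand":[0,0,0,0,0],"delta_pos":[[0.003,0,0],[0,0,0.02],[0,0,0.025],[0,0,0.018],[0,0,0.008]],"turn":[0,0,0,0,0]}' 40
python3 bf.py
python3 -m creep '{"hand":[0,0,0,0,0],"delta_pos":[[0,0,0.006],[0,0,0.006],[0,0,0.004],[0,0,0.002],[0,0,0]],"turn":[0,0,0,0,0]}'
python3 bf.py
```

```text
clock: 27.48
tcp_pos: [0.5923, 0.2719, 0.0704]
orientation: [-0.0, 0.074, 0.997, 0.002]
wrist_force: [-1.8, -1.3, 5.2]
finger_gap: 0.0
t 27.48 tcp [592.3 271.9  70.4] xaxis 171.5 deg tiltz [-0.001  0.003 -1.   ] gap 0.0 F [-1.8 -1.3  5.2]
bin u,v,z [29.6  0.4 70.4]
clock: 27.9
tcp_pos: [0.5939, 0.2723, 0.0581]
orientation: [0.001, 0.074, 0.997, 0.002]
wrist_force: [0.2, 0.1, 0.0]
finger_gap: -0.0002
t 27.90 tcp [593.9 272.3  58.1] xaxis 171.5 deg tiltz [ 0.002  0.004 -1.   ] gap -0.2 F [0.2 0.1 0. ]
bin u,v,z [31.2  1.  58.1]
```

```bash
python3 -m creep '{"hand":[0,0,0,0,0],"delta_pos":[[0,0,0.002],[0,0,0.002],[0,0,0.001],[0,0,0],[0,0,0]],"turn":[0,0,0,0,0]}'
python3 bf.py
```

```text
clock: 28.32
tcp_pos: [0.5945, 0.2724, 0.057]
orientation: [0.002, 0.074, 0.997, 0.003]
wrist_force: [-5.0, -2.0, 13.7]
finger_gap: 0.0
t 28.32 tcp [594.5 272.4  57. ] xaxis 171.5 deg tiltz [ 0.004  0.005 -1.   ] gap 0.0 F [-5.  -2.  13.7]
bin u,v,z [31.8  1.2 57. ]
```

```bash
python3 -m creep '{"hand":[0,0,0,60,85],"delta_pos":[[0,0,-0.01],[0,0,-0.03],[-0.01,0,-0.045],[-0.02,0,-0.045],[0,0,-0.04]],"turn":[0,0,0,0,0]}' 40
python3 look.py w10; python3 - <<'E'
from meas import *
P=np.load("w.npz")["P"];a=np.radians(-8.5);c=(.5629,.2759);ex=np.array([np.cos(a),np.sin(a)]);ey=np.array([-ex[1],ex[0]])
d=P[...,:2]-c;X=d@ex*1000;Y=d@ey*1000;Z=P[...,2]*1000
for x in range(-35,50,8):
    for y in (-20,0,20):
        k=(abs(X-x)<3)&(abs(Y-y)<5)&(Z<60); print(x,y,np.round(np.median(Z[k]),1) if k.any() else None,end=" | ")
    print()
k=(Z>40)&(Z<50)&(abs(Y)<45)&(X>-37)&(X<60)
print(np.round(np.percentile(X[k],[1,99]),1),np.round(np.percentile(Y[k],[1,99]),1))
E
```

```text
clock: 28.73
tcp_pos: [0.62, 0.2675, 0.1926]
orientation: [0.002, 0.075, 0.997, 0.003]
wrist_force: [0.6, 0.7, 0.1]
finger_gap: 0.0234
t 28.78 tcp [621.8 268.6 200.2] xaxis 171.4 deg tiltz [ 0.014  0.008 -1.   ] gap 30.8 F [ 2.  -0.2  5.2]
-35 -20 45.3 | -35 0 45.8 | -35 20 45.2 | 
-27 -20 45.6 | -27 0 45.8 | -27 20 45.4 | 
-19 -20 45.5 | -19 0 45.8 | -19 20 45.4 | 
-11 -20 45.6 | -11 0 46.2 | -11 20 45.3 | 
-3 -20 45.5 | -3 0 45.8 | -3 20 45.5 | 
5 -20 45.5 | 5 0 45.8 | 5 20 45.4 | 
13 -20 45.5 | 13 0 45.6 | 13 20 45.4 | 
21 -20 45.4 | 21 0 45.8 | 21 20 45.5 | 
29 -20 45.7 | 29 0 46.1 | 29 20 45.7 | 
37 -20 45.5 | 37 0 46.0 | 37 20 45.6 | 
45 -20 45.6 | 45 0 45.7 | 45 20 45.7 | 
[-36.5  45.1] [-26.4  30.1]
```

View pics/w10.png

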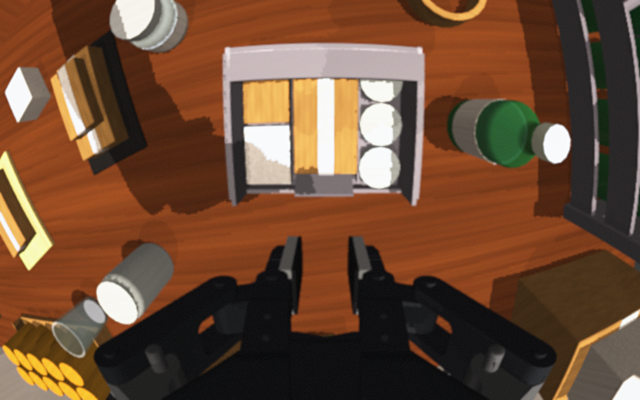

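```bash
python3 -c "
from h import *
plan([480.2,6.7,200],190.4)"
```

```text
t 28.78 tcp [621.8 268.6 200.2] xaxis 171.4 deg tiltz [ 0.014  0.008 -1.   ] gap 30.8 F [ 2.  -0.2  5.2]
shift units total [ 0.1263 -0.35   -0.0048]  rows>= 8.0
yaw world change 19.0 -> turn units -3.793
```

```bash
python3 -m creep '{"hand":[85,85,85,85,85],"delta_pos":[[0.0158,-0.0437,0],[0.0158,-0.0437,0],[0.0158,-0.0437,0],[0.0158,-0.0437,0],[0.0158,-0.0437,0]],"turn":[0,0,0,0,0]}'
python3 -m creep '{"hand":[85,85,85,85,85],"delta_pos":[[0.0158,-0.0437,0],[0.0158,-0.0437,0],[0.0158,-0.0437,0],[0,0,0],[0,0,0]],"turn":[0,0,0,-1,-1]}'
python3 -m creep '{"hand":[85,85,85,85,85],"delta_pos":[[0,0,0.02],[0,0,0.02],[0,0,0],[0,0,0],[0,0,0]],"turn":[-1,-0.8,0,0,0]}'
python3 -c "
from h import *
plan([480.2,6.7,15.7],190.4)"
```

```text
clock: 29.2
tcp_pos: [0.5283, 0.1034, 0.1893]
orientation: [0.001, 0.074, 0.997, 0.002]
wrist_force: [0.7, -0.3, 0.3]
finger_gap: 0.0851
clock: 29.62
tcp_pos: [0.4754, 0.0045, 0.1892]
orientation: [0.001, -0.013, 1.0, 0.002]
wrist_force: [-0.2, 0.1, 1.6]
finger_gap: 0.0849
clock: 30.03
tcp_pos: [0.4767, 0.0066, 0.1574]
orientation: [0.002, -0.091, 0.996, 0.002]
wrist_force: [-0.6, -0.8, 0.1]
finger_gap: 0.0852
t 30.03 tcp [476.7   6.6 157.4] xaxis -169.6 deg tiltz [ 0.003  0.004 -1.   ] gap 85.2 F [-0.6 -0.8  0.1]
shift units total [-0.0038 -0.0014  0.1772]  rows>= 4.0
yaw world change 0.0 -> turn units -0.002
```

```bash
python3 -m creep '{"hand":[85,85,85,85,85],"delta_pos":[[-0.0038,-0.0014,0],[0,0,0.05],[0,0,0.05],[0,0,0.04],[0,0,0.02]],"turn":[0,0,0,0,0]}'
python3 -m creep '{"hand":[85,85,85,85,85],"delta_pos":[[0,0,0.011],[0,0,0.005],[0,0,0.001],[0,0,0],[0,0,0]],"turn":[0,0,0,0,0]}'
python3 -m creep '{"hand":[50,50,50,50,50],"delta_pos":[[0,0,0],[0,0,0],[0,0,0],[0,0,0],[0,0,0]],"turn":[0,0,0,0,0]}' 40
python3 -c "
from h import *
st()"
```

```text
clock: 30.45
tcp_pos: [0.4784, 0.0069, 0.0261]
orientation: [-0.0, -0.091, 0.996, 0.003]
wrist_force: [-0.5, 0.0, -0.1]
finger_gap: 0.0853
clock: 30.87
tcp_pos: [0.4813, 0.0065, 0.0166]
orientation: [0.003, -0.091, 0.996, 0.002]
wrist_force: [-0.1, 0.0, -0.3]
finger_gap: 0.0849
clock: 31.28
tcp_pos: [0.4806, 0.0066, 0.0162]
orientation: [0.002, -0.091, 0.996, 0.002]
wrist_force: [-0.8, 0.8, 6.8]
finger_gap: 0.059
t 31.28 tcp [480.6   6.6  16.2] xaxis -169.5 deg tiltz [ 0.004  0.004 -1.   ] gap 59.0 F [-0.8  0.8  6.8]
```

```bash
python3 -m creep '{"hand":[50,50,50,50,50],"delta_pos":[[0,0,-0.008],[0,0,-0.02],[0,0,-0.03],[0,0,-0.04],[0,0,-0.045]],"turn":[0,0,0,0,0]}'
python3 -c "
from h import *
plan([640,-120,230],203.7)"
```

```text
clock: 31.7
tcp_pos: [0.4776, 0.0064, 0.1295]
orientation: [-0.001, -0.091, 0.996, 0.003]
wrist_force: [1.1, 0.0, -2.0]
finger_gap: 0.0595
t 31.70 tcp [477.6   6.4 129.5] xaxis -169.5 deg tiltz [-0.002  0.005 -1.   ] gap 59.5 F [ 1.1  0.  -2. ]
shift units total [-0.1707 -0.1916 -0.1268]  rows>= 6.0
yaw world change 13.2 -> turn units -2.645
```

```bash
python3 -m creep '{"hand":[50,50,50,50,50],"delta_pos":[[-0.006,-0.007,-0.014],[-0.012,-0.014,-0.014],[-0.018,-0.02,-0.014],[-0.023,-0.026,-0.014],[-0.025,-0.028,-0.014]],"turn":[0,0,0,0,0]}'
python3 -m creep '{"hand":[50,50,50,50,50],"delta_pos":[[-0.025,-0.028,-0.014],[-0.023,-0.026,-0.014],[-0.018,-0.02,-0.014],[-0.013,-0.015,-0.014],[-0.008,-0.008,-0.002]],"turn":[0,0,0,0,0]}'
python3 -m creep '{"hand":[50,50,50,50,50],"delta_pos":[[0,0,0],[0,0,0],[0,0,0],[0,0,0],[0,0,0]],"turn":[-0.5,-0.8,-0.8,-0.55,0]}'
python3 look.py w11; python3 - <<'E'
from meas import *
d=np.load("w.npz");P=d["P"]
c=(.588,-.256)
for lo,hi,n in [(.007,.014,"board"),(.034,.044,"base")]: comp(P,lo,hi,c,.13,n)
E
```

```text
clock: 32.12
tcp_pos: [0.559, -0.0567, 0.1862]
orientation: [0.001, -0.092, 0.996, 0.002]
wrist_force: [1.2, -0.0, -3.0]
finger_gap: 0.0593
clock: 32.53
tcp_pos: [0.6435, -0.1223, 0.2333]
orientation: [0.002, -0.091, 0.996, 0.002]
wrist_force: [0.0, 0.5, -1.3]
finger_gap: 0.059
clock: 32.95
tcp_pos: [0.6413, -0.1204, 0.2313]
orientation: [0.001, -0.206, 0.979, 0.002]
wrist_force: [-0.5, 0.0, -2.7]
finger_gap: 0.0596
t 33.00 tcp [ 641.3 -120.4  231.3] xaxis -156.3 deg tiltz [ 0.001  0.005 -1.   ] gap 59.0 F [-0.  -0.4 -2.3]
board 5407 [ 591.6 -257.3] [180.8 120.8] 20.7 z 9.5
base 7459 [ 584.9 -256.9] [130.7  73.1] 22.9 z 39.5
```

View pics/w11.png

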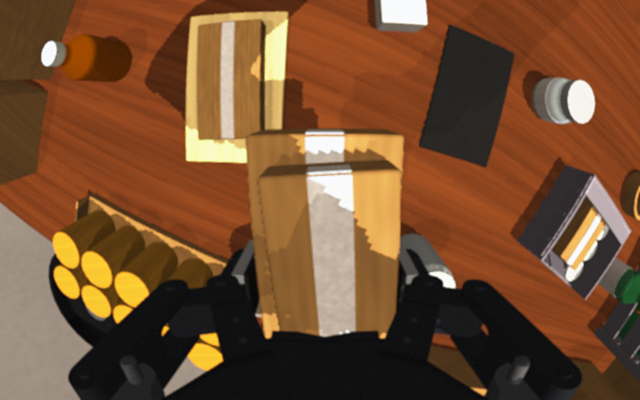

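```bash
cat > edgefit.py <<'E'
from meas import *
from scipy.optimize import minimize
def boxfit(P,zlo,zhi,c,L,W,yaw0,rad=.1):
    "robust fit of L x W rectangle to the top-face points (mm): maximise edges agreement via 1.5% trimmed extents over yaw"
    q=P.reshape(-1,3);q=q[np.isfinite(q[:,0])]
    k=(q[:,2]>zlo)&(q[:,2]<zhi)&(np.hypot(q[:,0]-c[0],q[:,1]-c[1])<rad);p=q[k,:2]*1000
    best=None
    for a in np.arange(yaw0-5,yaw0+5.01,.1):
        r=np.radians(a);X=p@[np.cos(r),np.sin(r)];Y=p@[-np.sin(r),np.cos(r)]
        x=np.percentile(X,[.5,99.5]);y=np.percentile(Y,[.5,99.5]);A=(x[1]-x[0])*(y[1]-y[0])
        if best is None or A<best[0]: best=(A,a,x,y)
    A,a,x,y=best;r=np.radians(a);cx,cy=x.mean(),y.mean()
    print("box yaw %.1f centre %.1f %.1f size %.1f %.1f n %d"%(a,cx*np.cos(r)-cy*np.sin(r),cx*np.sin(r)+cy*np.cos(r),x[1]-x[0],y[1]-y[0],len(p)))
E
python3 - <<'E'
from edgefit import *
P=np.load("w.npz")["P"]
boxfit(P,.034,.044,(.585,-.257),130,72,23)
boxfit(P,.037,.043,(.585,-.257),130,72,23)
s=env.get_state();Q=Rq(s["orientation"]);q=(P-s["tcp_pos"])@Q*1000
m=(abs(q[...,1])<25)&(q[...,0]>20)&(q[...,0]<75);p=q[m]
for lo,hi in((-22,-14),(-42,-34)):
    k=(p[:,2]>lo)&(p[:,2]<hi); print(lo,k.sum(),np.round(np.percentile(p[k,0],[1,50,98,99.5]),1),np.median(p[k,2]))
k=(q[...,2]>-42)&(q[...,2]<-34)&(q[...,0]>-25)&(q[...,0]<60)&(abs(q[...,1])<40)
r=q[k];print(rect(r/1000))
E
```

```text
box yaw 22.8 centre 584.9 -256.5 size 128.3 71.3 n 7459
box yaw 22.7 centre 585.0 -256.6 size 128.3 71.1 n 7393
-22 4267 [35.2 57.1 62.7 62.9] -17.386174924169367
-42 12818 [20.4 37.9 52.3 52.9] -37.33671199811668
(array([21. ,  0.7]), array([79.6, 68.5]), -85.5)
```

```bash
python3 -m creep '{"hand":[50,50,50,50,50],"delta_pos":[[0,0,0],[0,0,0],[0,0,0],[0,0,0],[0,0,0]],"turn":[0.16,0,0,0,0]}'
python3 -c "
from h import *
plan([585.8,-256.3,80],202.9)"
```

```text
clock: 33.42
tcp_pos: [0.6418, -0.1205, 0.2318]
orientation: [0.001, -0.199, 0.98, 0.002]
wrist_force: [-0.1, 0.3, -2.0]
finger_gap: 0.0596
t 33.42 tcp [ 641.8 -120.5  231.8] xaxis -157.1 deg tiltz [ 0.002  0.005 -1.   ] gap 59.6 F [-0.1  0.3 -2. ]
shift units total [ 0.1313 -0.1297  0.1888]  rows>= 6.0
yaw world change -0.0 -> turn units 0.004
```

```bash
python3 -m creep '{"hand":[50,50,50,50,50],"delta_pos":[[0.006,-0.006,0],[0.014,-0.014,0],[0.021,-0.021,0],[0.025,-0.025,0],[0.025,-0.025,0]],"turn":[0,0,0,0,0]}'
python3 -m creep '{"hand":[50,50,50,50,50],"delta_pos":[[0.02,-0.02,0.005],[0.0133,-0.0127,0.015],[0.005,-0.004,0.025],[0.002,-0.002,0.03],[0,0,0.03]],"turn":[0,0,0,0,0]}'
python3 -m creep '{"hand":[50,50,50,50,50],"delta_pos":[[0,0,0.03],[0,0,0.025],[0,0,0.015],[0,0,0.01],[0,0,0.003]],"turn":[0,0,0,0,0]}'
python3 -m creep '{"hand":[50,50,50,50,50],"delta_pos":[[0,0,0],[0,0,0],[0,0,0],[0,0,0],[0,0,0]],"turn":[0,0,0,0,0]}'
python3 -c "
from h import *
plan([585.8,-256.3,52.6],202.9)"
```

```text
clock: 33.83
tcp_pos: [0.6022, -0.2177, 0.2313]
orientation: [0.001, -0.199, 0.98, 0.002]
wrist_force: [0.1, -0.2, -2.5]
finger_gap: 0.0595
clock: 34.25
tcp_pos: [0.5848, -0.2593, 0.1469]
orientation: [0.002, -0.197, 0.98, 0.001]
wrist_force: [-0.4, 1.0, -3.2]
finger_gap: 0.0592
clock: 34.67
tcp_pos: [0.5844, -0.2568, 0.079]
orientation: [0.0, -0.198, 0.98, 0.003]
wrist_force: [-0.1, -0.0, -1.8]
finger_gap: 0.0597
clock: 35.08
tcp_pos: [0.5864, -0.2566, 0.0816]
orientation: [0.002, -0.199, 0.98, 0.001]
wrist_force: [0.6, -0.6, -2.5]
finger_gap: 0.0595
t 35.08 tcp [ 586.4 -256.6   81.6] xaxis -157.1 deg tiltz [ 0.004  0.004 -1.   ] gap 59.5 F [ 0.6 -0.6 -2.5]
shift units total [0.0008 0.0006 0.0363]  rows>= 1.0
yaw world change -0.0 -> turn units 0.008
```

```bash
python3 -m creep '{"hand":[50,50,50,50,50],"delta_pos":[[0.0008,0.0005,0.01],[0,0,0.01],[0,0,0.008],[0,0,0.004],[0,0,0.001]],"turn":[0,0,0,0,0]}'
python3 -m creep '{"hand":[50,50,50,50,50],"delta_pos":[[0,0,0.001],[0,0,0],[0,0,0],[0,0,0],[0,0,0]],"turn":[0,0,0,0,0]}'
python3 -c "
from h import *
plan([585.8,-256.3,52.6],202.9)"
```

```text
clock: 35.5
tcp_pos: [0.5842, -0.2554, 0.0526]
orientation: [0.0, -0.199, 0.98, 0.003]
wrist_force: [0.5, 0.1, -1.9]
finger_gap: 0.0595
clock: 35.92
tcp_pos: [0.5854, -0.2562, 0.0538]
orientation: [0.002, -0.199, 0.98, 0.002]
wrist_force: [0.1, 0.2, -3.4]
finger_gap: 0.0593
t 35.92 tcp [ 585.4 -256.2   53.8] xaxis -157.1 deg tiltz [ 0.003  0.004 -1.   ] gap 59.3 F [ 0.1  0.2 -3.4]
shift units total [-0.0004 -0.0003  0.0015]  rows>= 1.0
yaw world change -0.0 -> turn units 0.007
```

```bash
python3 -m creep '{"hand":[50,50,50,50,50],"delta_pos":[[0,0,0.0015],[0,0,0],[0,0,0],[0,0,0],[0,0,0]],"turn":[0,0,0,0,0]}'
```

```text
clock: 36.33
tcp_pos: [0.5853, -0.2561, 0.0523]
orientation: [0.002, -0.199, 0.98, 0.002]
wrist_force: [0.4, 0.4, -0.8]
finger_gap: 0.0591
```

```bash
python3 -m creep '{"hand":[50,50,64,85,85],"delta_pos":[[0,0,0.001],[0,0,0],[0,0,0],[0,0,0],[0,0,-0.01]],"turn":[0,0,0,0,0]}'
python3 -m creep '{"hand":[85,85,85,85,85],"delta_pos":[[0,0,-0.04],[0,0,-0.05],[0,0,-0.05],[-0.03,0,-0.04],[-0.03,0,-0.03]],"turn":[0,0,0,0,0]}'
python3 -m creep '{"hand":[85,85,85,85,85],"delta_pos":[[-0.03,0,0],[-0.01,0,0],[0,0,0],[0,0,0],[0,0,0]],"turn":[0,0,0,0,0]}'
python3 look.py w12; python3 - <<'E'
from edgefit import *
P=np.load("w.npz")["P"]
c=(.585,-.257)
boxfit(P,.085,.095,c,84,46,23);boxfit(P,.064,.074,c,124,60,23);boxfit(P,.035,.043,c,130,72,23)
for lo,hi,n in [(.007,.014,"board"),(.034,.044,"base"),(.064,.075,"long"),(.084,.096,"small")]: comp(P,lo,hi,c,.13,n)
E
```

```text
clock: 36.75
tcp_pos: [0.5843, -0.2555, 0.0581]
orientation: [0.001, -0.199, 0.98, 0.003]
wrist_force: [-0.1, 1.0, -0.0]
finger_gap: 0.0844
clock: 37.17
tcp_pos: [0.6295, -0.239, 0.2328]
orientation: [0.003, -0.198, 0.98, 0.0]
wrist_force: [1.3, -0.8, 0.0]
finger_gap: 0.085
clock: 37.58
tcp_pos: [0.6571, -0.2258, 0.2264]
orientation: [0.0, -0.199, 0.98, 0.003]
wrist_force: [0.0, 0.4, -0.0]
finger_gap: 0.085
t 37.63 tcp [ 657.  -226.   226.6] xaxis -157.1 deg tiltz [-0.     0.005 -1.   ] gap 84.9 F [-0.3  0.7 -0.4]
box yaw 25.7 centre 574.7 -257.2 size 82.9 45.8 n 5127
box yaw 23.0 centre 585.1 -256.0 size 123.4 59.8 n 3326
box yaw 22.9 centre 584.7 -257.2 size 126.8 72.4 n 668
board 7238 [ 591.6 -257.4] [181.2 121.2] 20.7 z 9.5
base 454 [ 597.8 -288.3] [127.7   5.2] 23.0 z 39.4
long 3326 [ 584.8 -256.3] [124.5  60.9] 23.2 z 69.5
small 5127 [ 574.6 -257.2] [84.6 46.8] 26.3 z 89.5
```

View pics/w12.png

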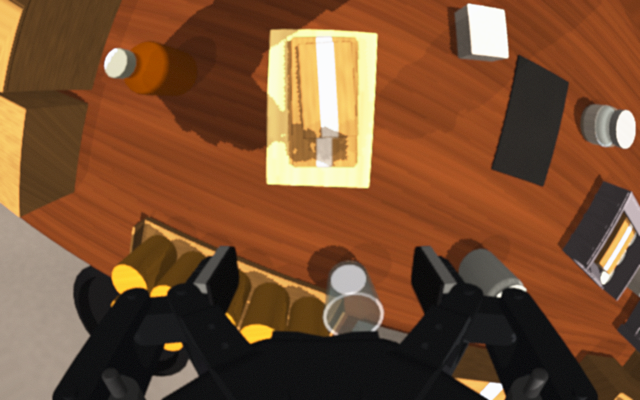

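```bash
python3 -c "
from h import *
plan([574.6,-257.2,140],206)"
```

```text
t 37.63 tcp [ 657.  -226.   226.6] xaxis -157.1 deg tiltz [-0.     0.005 -1.   ] gap 84.9 F [-0.3  0.7 -0.4]
shift units total [0.1103 0.0035 0.1081]  rows>= 3.0
yaw world change 3.1 -> turn units -0.623
```

```bash
python3 -m creep '{"hand":[85,85,85,85,85],"delta_pos":[[0.04,0.0012,0],[0.045,0.0012,0.03],[0.025,0.0011,0.04],[0,0,0.038],[0,0,0]],"turn":[0,0,0,0,-0.62]}'
python3 -m creep '{"hand":[85,85,85,85,85],"delta_pos":[[0,0,0.02],[0,0,0.015],[0,0,0],[0,0,0],[0,0,0]],"turn":[0,0,0,0,0]}'
python3 -c "
from h import *
plan([574.6,-257.2,83],206)"
```

```text
clock: 38.05
tcp_pos: [0.5716, -0.2554, 0.1353]
orientation: [-0.003, -0.224, 0.975, 0.006]
wrist_force: [-0.3, -0.5, -0.7]
finger_gap: 0.0847
clock: 38.47
tcp_pos: [0.5775, -0.2567, 0.1145]
orientation: [0.002, -0.225, 0.974, 0.002]
wrist_force: [0.2, 0.3, 0.2]
finger_gap: 0.0852
t 38.47 tcp [ 577.5 -256.7  114.5] xaxis -154.0 deg tiltz [ 0.002  0.004 -1.   ] gap 85.2 F [0.2 0.3 0.2]
shift units total [0.0037 0.0009 0.0394]  rows>= 1.0
yaw world change 0.0 -> turn units -0.002
```

```bash
python3 -m creep '{"hand":[85,85,85,85,85],"delta_pos":[[0.0037,0.0009,0],[0,0,0.018],[0,0,0.014],[0,0,0.006],[0,0,0]],"turn":[0,0,0,0,0]}'
python3 -m creep '{"hand":[85,60,40,40,40],"delta_pos":[[0,0,0],[0,0,0],[0,0,0],[0,0,0],[0,0,0]],"turn":[0,0,0,0,0]}' 25
python3 -m creep '{"hand":[40,40,40,40,40],"delta_pos":[[0,0,0],[0,0,0],[0,0,-0.004],[0,0,-0.006],[0,0,-0.003]],"turn":[0,0,0,0,0]}'
python3 -m creep '{"hand":[40,40,40,40,40],"delta_pos":[[0,0,0],[0,0,0],[0,0,0],[0,0,0],[0,0,0]],"turn":[0,0,0,0,0]}'
python3 look.py w13; python3 - <<'E'
from h import *
P=np.load("w.npz")["P"];s=env.get_state();Q=Rq(s["orientation"]);q=(P-s["tcp_pos"])@Q*1000
m=(abs(q[...,1])<18)&(q[...,0]>-30)&(q[...,0]<80);p=q[m]
for x in range(-20,72,6):
    k=abs(p[:,0]-x)<3
    if k.any(): print(x,np.round(np.median(p[k,2]),1),end="; ")
k=(p[:,2]<np.median(p[abs(p[:,0]-10)<5,2])+4); print(np.percentile(p[k,0],[98,99.5]))
E
```

```text
clock: 38.88
tcp_pos: [0.5739, -0.2563, 0.082]
orientation: [0.001, -0.225, 0.974, 0.003]
wrist_force: [-1.0, -0.4, 0.6]
finger_gap: 0.0849
clock: 39.3
tcp_pos: [0.5754, -0.2571, 0.0842]
orientation: [0.002, -0.225, 0.974, 0.002]
wrist_force: [-0.4, 0.9, 0.0]
finger_gap: 0.0455
clock: 39.72
tcp_pos: [0.5748, -0.2569, 0.0943]
orientation: [0.001, -0.225, 0.974, 0.002]
wrist_force: [-0.3, -1.0, -0.8]
finger_gap: 0.0454
clock: 40.13
tcp_pos: [0.5747, -0.2569, 0.0937]
orientation: [0.001, -0.225, 0.974, 0.002]
wrist_force: [0.1, -0.2, -0.2]
finger_gap: 0.0454
t 40.18 tcp [ 574.8 -256.9   93.7] xaxis -154.0 deg tiltz [ 0.002  0.005 -1.   ] gap 45.7 F [ 0.4  1.  -0.6]
-20 -5.4; -14 -5.4; -8 -5.4; -2 -5.5; 4 -5.5; 10 -72.6; 16 -69.2; 22 -86.8; 28 -5.6; 34 -5.5; 40 -5.3; 46 23.2; 52 25.8; 58 83.3; 64 83.9; 70 84.0; [20.74089632 21.05368759]
```

View pics/w13.png

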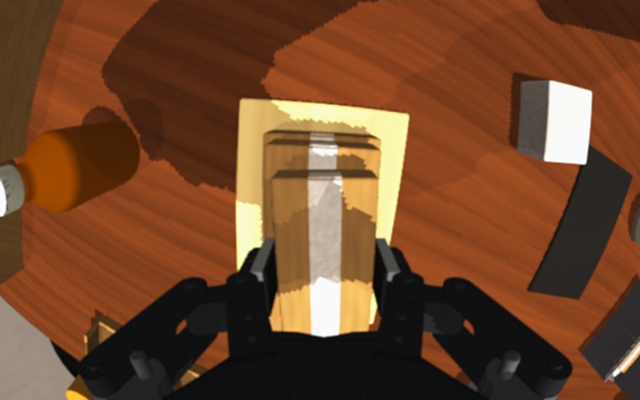

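```bash
python3 -m creep '{"hand":[40,40,40,40,40],"delta_pos":[[0,0,0],[0,0,0],[0,0,0],[0,0,0],[0,0,0]],"turn":[0.3,0.28,0,0,0]}'
python3 -c "
from h import *
plan([585.2,-256.3,84.3],203.1)"
```

```text
clock: 40.6
tcp_pos: [0.5749, -0.2569, 0.0939]
orientation: [0.002, -0.201, 0.98, 0.002]
wrist_force: [0.6, -0.4, -1.3]
finger_gap: 0.0455
t 40.60 tcp [ 574.9 -256.9   93.9] xaxis -156.8 deg tiltz [ 0.002  0.005 -1.   ] gap 45.5 F [ 0.6 -0.4 -1.3]
shift units total [-0.0121 -0.0044  0.012 ]  rows>= 1.0
yaw world change -0.1 -> turn units 0.011
```

```bash
python3 -m creep '{"hand":[40,40,40,40,40],"delta_pos":[[-0.005,-0.002,0],[-0.005,-0.002,0],[-0.0021,-0.0004,0],[0,0,0.004],[0,0,0.004]],"turn":[0,0,0,0,0]}'
python3 -m creep '{"hand":[40,40,40,40,40],"delta_pos":[[0,0,0.002],[0,0,0.001],[0,0,0],[0,0,0],[0,0,0]],"turn":[0,0,0,0,0]}'
python3 -c "
from h import *
plan([585.2,-256.3,84.3],203.1)"
```

```text
clock: 41.02
tcp_pos: [0.5856, -0.2564, 0.0874]
orientation: [0.002, -0.201, 0.98, 0.002]
wrist_force: [-0.2, 0.4, -0.3]
finger_gap: 0.045
clock: 41.43
tcp_pos: [0.5852, -0.2564, 0.0852]
orientation: [0.002, -0.2, 0.98, 0.002]
wrist_force: [0.1, -0.2, -1.4]
finger_gap: 0.0453
t 41.43 tcp [ 585.2 -256.4   85.2] xaxis -156.9 deg tiltz [ 0.002  0.004 -1.   ] gap 45.3 F [ 0.1 -0.2 -1.4]
shift units total [-0.      0.0001  0.0011]  rows>= 1.0
yaw world change -0.0 -> turn units 0.005
```

```bash
python3 -m creep '{"hand":[40,40,40,50,70],"delta_pos":[[0,0,0.0011],[0,0,0],[0,0,0.0003],[0,0,0],[0,0,0]],"turn":[0,0,0,0,0]}'
python3 -m creep '{"hand":[85,85,85,85,85],"delta_pos":[[0,0,0],[0,0,-0.02],[0,0,-0.05],[0,0,-0.05],[-0.03,0,-0.04]],"turn":[0,0,0,0,0]}'
python3 -m creep '{"hand":[85,85,85,85,85],"delta_pos":[[-0.04,0,-0.01],[-0.03,0,0],[0,0,0],[0,0,0],[0,0,0]],"turn":[0,0,0,0,0]}'
python3 look.py w14; python3 - <<'E'
from edgefit import *
P=np.load("w.npz")["P"]
c=(.585,-.257)
boxfit(P,.085,.095,c,84,46,23);boxfit(P,.064,.074,c,124,60,23);boxfit(P,.035,.043,c,130,72,23)
for lo,hi,n in [(.007,.014,"board"),(.034,.044,"base"),(.064,.075,"long"),(.084,.096,"small")]: comp(P,lo,hi,c,.13,n)
E
```

```text
clock: 41.85
tcp_pos: [0.5853, -0.2564, 0.0842]
orientation: [0.002, -0.2, 0.98, 0.002]
wrist_force: [0.9, 0.4, -0.1]
finger_gap: 0.0603
clock: 42.27
tcp_pos: [0.6047, -0.2489, 0.2151]
orientation: [0.001, -0.199, 0.98, 0.002]
wrist_force: [2.4, -0.6, 0.2]
finger_gap: 0.0851
clock: 42.68
tcp_pos: [0.6578, -0.2254, 0.2195]
orientation: [0.001, -0.201, 0.98, 0.002]
wrist_force: [0.0, -0.0, 0.2]
finger_gap: 0.0847
t 42.73 tcp [ 657.5 -225.7  219.6] xaxis -156.9 deg tiltz [ 0.     0.005 -1.   ] gap 84.9 F [-0.2 -0.  -0.3]
box yaw 23.2 centre 584.0 -256.6 size 82.8 45.5 n 5393
box yaw 23.3 centre 584.8 -256.1 size 123.3 59.7 n 3463
box yaw 22.7 centre 585.1 -257.1 size 128.4 72.3 n 680
board 7488 [ 591.6 -257.1] [180.9 120.8] 20.5 z 9.5
base 472 [ 598.6 -288.1] [130.1   4.7] 22.6 z 39.3
long 3463 [ 584.4 -255.9] [124.4  60.7] 22.8 z 69.5
small 5393 [ 583.5 -256.7] [83.9 46.8] 23.2 z 89.5
```

View pics/w14.png

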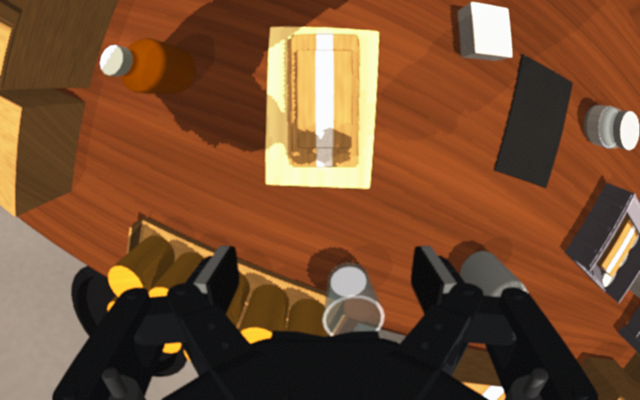

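```bash
python3 - <<'E'
from meas import *
r=env.read_camera("side");cv2.imwrite("pics/s9.png",r["pixels"][:,:,::-1])
t=env.read_camera("top");P=cloud(t,"top");T=np.load("top0.npy")
d=abs(P[...,2]-T[...,2])>.015; 
n,l,stt,c=cv2.connectedComponentsWithStats(d.astype(np.uint8))
for k in range(1,n):
    if stt[k,4]>25: print(stt[k],np.round(c[k]))
E
```

```text
[  215   102   257   298 31572] [352. 292.]
[207 204  26  31 570] [220. 219.]
[ 511  373  129   27 1994] [566. 390.]
```

View pics/s9.png

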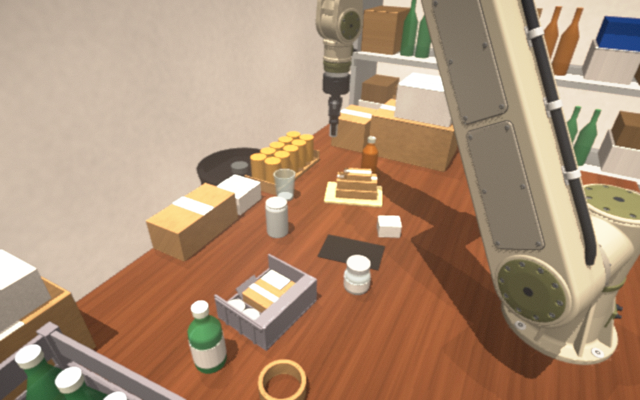

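The side view shows the stack rebuilt at (357,185) and the thick carton in the bin at (268,290). All the bystanders are in place and the gripper is clear of everything, so I'm handing in.

```bash
python3 -c "
from workcell import env
print(env.hand_in(), env.get_state()['clock'])"
```

```text
the job is handed in; nothing more can be done
the job is handed in; nothing more can be done
```

The thick carton is packed in the bin and the stack is rebuilt. I handed in just after the 42.7 s clock reading, against the 72 s limit.

**What I did:**
- I lifted the long carton with the small one riding on it and set both on the mat.
- I took the thick carton to the bin and tilted it about 22° in the grip by lowering it against the bin's near wall. Then I slid its low end under the strip and let go.
- I pressed the far end down past the flap until the wrist felt 13.7 N.
- I put the long carton back on the base carton, then gripped the small one again and centred it on top.

**Last checks:**
- **Thick carton:** when checked right after pressing, its top was level at 45–46 mm everywhere along the lane, so it lies flat on the bin floor.
- **Stack, from the wrist camera:** the three cartons' centres agree within about 1.5 mm and their angles within about 1°.
- **Base carton:** it stayed where it was, within measuring error.
- **Bystanders:** they looked undisturbed in the final side picture. A depth comparison from the top camera showed changes only at the bin lane and where the arm hides the view; the arm covered part of the scene, so that check was not complete.

**What went wrong on the way:**
- While turning toward the bin I ran the last joint to its limit. That shifted the arm about 130 mm and tilted the tool about 6°.
- I levelled the tool again by stretching the arm to its outer reach. During that, joint 3 read 1.264 rad against a stated limit of 1.26.
- One early base carton angle (23.7°) disagreed with the later clear views (about 22.8°). I used the later ones.

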